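Prop the specimen hatch open on its stay

ROBOT

A 7-joint arm with a two-finger parallel gripper is mounted at the origin on the work surface. World frame = base frame: x ahead of the robot, y to its left, z up, the work surface at z = 0. Lengths are in m, angles in rad, forces in N, time in s.
With the tool pointing down it reaches from about 0.425 to 0.875 m from the base axis. Payload 4.7 kg.
Tool frame: the origin (TCP) lies on the centre line of the jaws, within the pads' length; the fingertips stand 22 mm ahead of it and the grasp point (between the pads) lies 3 mm ahead of it; z points along the fingers, y is the line along which they close (so a half turn about z gives the same grasp; the last joint's range is limited). The gripper opens to 87 mm and grips with 3 to 60 N. Pads are 19 mm wide; open, the fingers measure 117 mm over their backs; the gripper's body (75 mm by 190 mm) begins 51 mm behind the grasp point.
Start: joints at [1.309, 0.321, -0.07, 1.45, 0.023, 1.371, -0.057], TCP at [0.177, -0.625, 0.209] pointing down, gripper open.
Joint ranges: [-2.86, 2.86], [-0.3, 2.09], [-1.38, 1.24], [0.06, 2.45], [-1.56, 4.7], [0.09, 2.05], [-2.69, 2.69]. Speed limits (rad/s): [2.57, 2.57, 3.14, 3.14, 3.14, 3.14, 3.14].

INTERFACE

Orientations are given as a rotation vector (axis times angle).
In Python, from bench import arm, get_image, camera_info gives the robot as it stands.
- The arm moves only by the tool move_arm, never from a script. Its argument "moves" is text: rows parted by semicolons, each of 7 numbers parted by spaces: the shift along the world's x, y, z in mm, then the turn, a rotation vector about the world's x, y, z in rad, then the finger opening in mm, from 0 to 87. In form: x y z ax ay az hand; .... A call has 1 to 5 rows; each row shifts and turns the commanded pose from where the row before left it; what a row does not reach is not made up. A row lasts 1/8 s, in which the tool goes at most 62.5 mm and 10.7 degrees, less where a joint would pass 70% of its speed; a pose out of reach is approached as far as the arm can. A call is refused whole if a number of a shift passes 62.5 or a number of a turn 0.188, either way. A call with a gripper value outside its range is refused whole. The fingers move at their own pace and stop on an object; "grip_force" is the grip in N (left out, the last holds). Time passes only in rows, so rows that do not move let the fingers close. It gives the time, the measured TCP pose, the force, the opening and the grip force at its end, in the units of the state.
- arm.state(): the state, without advancing time (a new reading comes with each control period).
- get_image(name): name is "scene" or "top" or "wrist"; returns the picture (420x560x3 uint8, red, green, blue); there is no depth.
- camera_info(name): a dict with "camera_matrix" (3x3 intrinsics, pixels), "R" (3x3) and "t" (3): a world point X has camera coordinates R X + t. Camera axes: x right, y down, z forward; pixel columns grow to the right and rows downward; lengths in m; the calibration is good to about 2 mm. A picture is of the moment at which its call begins: read the wrist's pose just before it. camera_info takes no time and is no camera call; for the wrist camera it gives the pose at the moment of the call.
- arm.finish_job(): hands the job in; it is judged then, once.
The state is a dict: "clock": time; "joints": joint angles; "joint_velocities": joint speeds; "effort": joint torques, N m; "eef_pos": TCP position; "orientation": TCP orientation; "contact_force": force on the tool from outside, world axes, zero at the start; "ft_torque": the same for the moment, N m; "finger_gap": finger opening in m; "grip_force": force on a finger pad.
Only numpy, scipy, OpenCV 4.12 (cv2) and the standard library are available. Lean on these libraries where they do the work, as an engineer would, in place of code of your own. Each camera call takes 0.05 s, during which the arm holds its last target. There are 200 camera calls.

TASK

Push the counter's little self-closing specimen hatch outward by its perforated stay, drop the second hole from the knob over the upright pin on the sill, and press the bar gently down until it lies flat on the sill, so that the hatch stays propped open. Do not force the bar against the pin, do not fling the hatch wide, and leave the bottles, the tube rack and the needle box where they are. Let go at the end.

Things in the scene. Friction and masses are not known exactly. Their poses are not given: they have to be found in the camera images.
- hatch: Fixed counter-top hatch: white sill 140 x 500 mm, 30 mm high, with aluminium posts 200 mm tall and clear panes. Origin on the counter, mid-width in the plane of the posts; x points outward (away from the robot's side, the way the sash opens), y to the left along the sill, z up. The sill reaches from x = -130 to +10 mm. The sash's upright hinge axis is at x = 0, y = +160 mm.
- sash (a joint): Hatch leaf, 300 mm wide, 165 mm tall, hinged upright at its left edge: angle in rad, 0 shut, grows as it swings outward (turning counter-clockwise seen from above), to 1.1 at most. A spring shuts it: about 2 N at the stay's rivet when shut, about 4 N when propped; a damper makes it swing slowly (about 6 N more at the rivet for each rad/s). The rivet (below) turns with it: at angle 0 it stands at hatch x = -25, y = -40 mm.
- stay_swing (a joint): Swing of the stay about its upright rivet, rad, relative to the sash: at sash + swing = 0 the bar points from the rivet straight along hatch -x; positive turns its knob end to hatch -y (counter-clockwise seen from above). Stays where it is left, with light friction.
- stay (a joint): Tilt of the stay about a level axis through the rivet, 6.5 mm above the bar's underside, rad: 0 level, lying flat 1.5 mm above the sill (at rest it reads 0 to -0.02); positive with the knob end raised, to 0.5 at most. It falls back by its own weight.
- rivet (a point): The stay's rivet on the sash, 200 mm from the hinge axis along the sash and 25 mm in front of it; the point is level with the bar's underside. The bar is steel, 36 mm wide, 6 mm thick, reaching from 12 mm behind the rivet to 250 mm ahead of it, about 0.28 kg. Round holes of 11.5 mm stand at 60, 90, 120, 150 and 180 mm from the rivet.
- hole4 (a point): Centre of the chosen hole, the second from the knob, 150 mm from the rivet, at the bar's underside. Axes: x along the bar from the knob towards the rivet, z up through the bar.
- knob (a point): Half-way up the round upright black knob on the stay's free end: 22 mm diameter, standing 42 mm up from the bar's top face, 235 mm from the rivet; this point is 26.5 mm above the bar's underside. Same axes as hole4.
- slot (a point): Centre of the adjusting slot on the sill's top face, hatch x = -60, y = -20 mm. The upright steel pin (9 mm diameter, 16 mm tall, its top 2.5 mm tapering to 6 mm) is clamped somewhere in this slot: up to 8 mm to either side along hatch y, and its true place is not reported (it can be seen, or felt with the bar). Axes as the hatch's.
- saline1: Clear bottle with grey cap, 66 mm diameter, 170 mm tall, at the right end of the hatch; origin at its underside. Bystander.
- saline2: Clear bottle like the other, beyond the hatch to the left. Bystander.
- rack: White tube rack 100 x 60 mm, 98 mm tall with its tubes, left of the hatch; origin at its underside. Bystander.
- needle_box: Open cardboard box 90 x 120 x 50 mm with needle holders, on the robot's side to the left; origin at its underside. Bystander.

How it is judged:
By the outcome, as a careful person would: the job done as asked, in the order asked, and still so for the second after the job is handed in, with the robot touching nothing.
It also fails if it takes over 72 s, if anything falls off the work surface, if the arm or the gripper's body presses on something with over 40 N, if the wrist force passes 120 N, or if a joint passes its speed limit or range.

## Working session

There is one attempt and no reset: what is moved stays moved. The work goes in short steps, Python scripts to look and compute and a tool call to move; the robot and the scene stay as the last step left them, time stands still between calls to the robot, and variables do not carry over. Pictures are saved under pics/ and viewed, at most 10 in all, crops included, and the job is handed in when it is done.

Besides the shell and the picture viewer there is one more tool, called after "Emit:" by a JSON object that holds its "method" and its "body", one argument or row to a line. move_arm: Moves the arm, as the interface text tells. Its arguments: {"type":"object","properties":{"moves":{"type":"string"},"grip_force":{"type":"number"}},"required":["moves"]}

```bash
mkdir -p pics; cat > h.py <<'E'
import numpy as np, cv2
from bench import arm, get_image, camera_info
def snap(n,f):
    im=get_image(n); cv2.imwrite('pics/'+f,im[:,:,::-1]); return im
def ray(n,uv,z,info=None):
    c=info or camera_info(n); K,R,t=[np.array(c[k]) for k in("camera_matrix","R","t")]
    d=R.T@np.linalg.solve(K,[uv[0],uv[1],1]); o=-R.T@t
    return o+d*(z-o[2])/d[2]
def proj(n,X):
    c=camera_info(n); K,R,t=[np.array(c[k]) for k in("camera_matrix","R","t")]
    p=K@(R@np.array(X)+t); return p[:2]/p[2]
E
python3 - <<'E'
from h import *
a=snap('top','top.png');b=snap('scene','scene.png')
cv2.imwrite('pics/both.png',cv2.resize(np.hstack([a,b])[:,:,::-1],None,fx=.714,fy=.714))
for n in('top','scene'):
    c=camera_info(n);R=np.array(c['R']);print(n,-R.T@np.array(c['t']),R[2],c['camera_matrix'][0][0])
print(arm.state()['eef_pos'],arm.state()['orientation'])
E
```

```text
top [0.43301053 0.05627325 1.15316067] [ 0.10038744  0.00856548 -0.99491155] 397.65152028417776
scene [1.33752539 0.41092308 0.76232399] [-0.71582429 -0.32450361 -0.61829847] 505.81292958900883
[ 0.17680352 -0.62496191  0.20777236] [-3.11011308e+00 -4.31612324e-01  5.36510999e-04]
```

View pics/top.png

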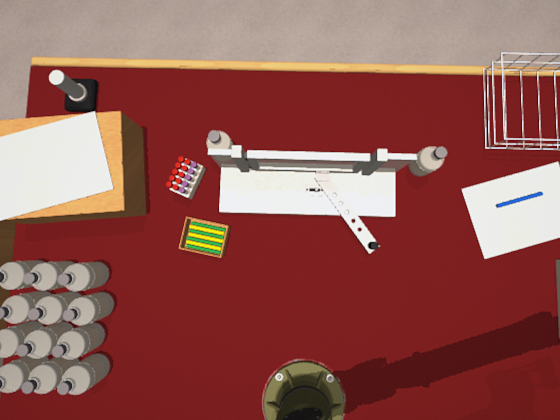

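View pics/scene.png

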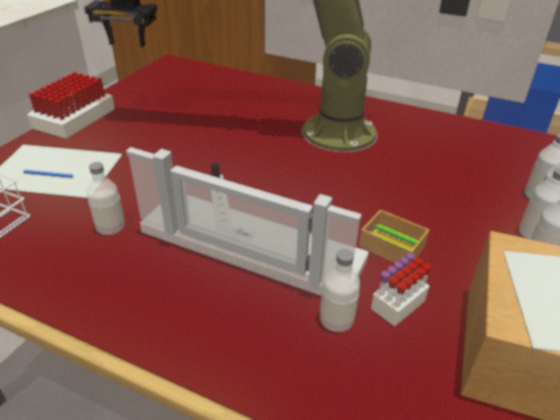

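Top view: white sill spans about (219..396, 165..216). The bar runs from near (318,178) to the black knob at (375,246). The slot is at about (314,189). The scene view shows the shut sash with the bar behind it.

```bash
python3 - <<'E'
from h import *
a=cv2.imread('pics/top.png')
c=a[140:265,200:420]; cv2.imwrite('pics/crop.png',cv2.resize(c,None,fx=3.6,fy=3.6,interpolation=cv2.INTER_CUBIC))
m=((a.min(2)>150)*255).astype(np.uint8)
# front edge rows / ends columns
F=[(x,200+np.where(m[200:225,x])[0].max()+.5) for x in range(230,335,5)]
L=[(210+np.where(m[y,210:240])[0].min()-.5,y) for y in range(180,212,3)]
Rr=[(380+np.where(m[y,380:405])[0].max()+.5,y) for y in range(180,212,3)]
def ln(P):
    P=np.array([ray('top',p,.03)[:2] for p in P]); v=cv2.fitLine(P.astype(np.float32),cv2.DIST_HUBER,0,.01,.01).ravel(); return v
f,l,r=ln(F),ln(L),ln(Rr)
def X(a,b):
    s=np.linalg.solve(np.array([a[:2],-b[:2]]).T,b[2:]-a[2:]); return a[2:]+s[0]*a[:2]
A,B=X(f,l),X(f,r); print('corners',A,B,np.linalg.norm(A-B))
y=(A-B)/np.linalg.norm(A-B); x=np.array([y[1],-y[0]]); print('hatch x dir',x,np.arctan2(x[1],x[0]),'l',l[:2],'r',r[:2])
o=(A+B)/2+.13*x; print('origin',o,'slot',o-.06*x-.02*y,'rivet',o-.025*x-.04*y)
k=ray('top',(375,246),.0315+.048); print('knob top approx',k, 'dist from rivet',np.linalg.norm(k[:2]-(o-.025*x-.04*y)))
E
```

```text
corners [0.5192326  0.25059783] [ 0.51954967 -0.2503397 ] 0.5009376
hatch x dir [9.9999988e-01 6.3300645e-04] 0.00063300645 l [0.9999979  0.00205577] r [ 0.99999535 -0.00305114]
origin [6.4939111e-01 2.1136469e-04] slot [ 0.58940375 -0.01982661] rivet [ 0.6244165  -0.03980445]
knob top approx [ 0.43425336 -0.18172183  0.0795    ] dist from rivet 0.23728158342684993
```

View pics/crop.png

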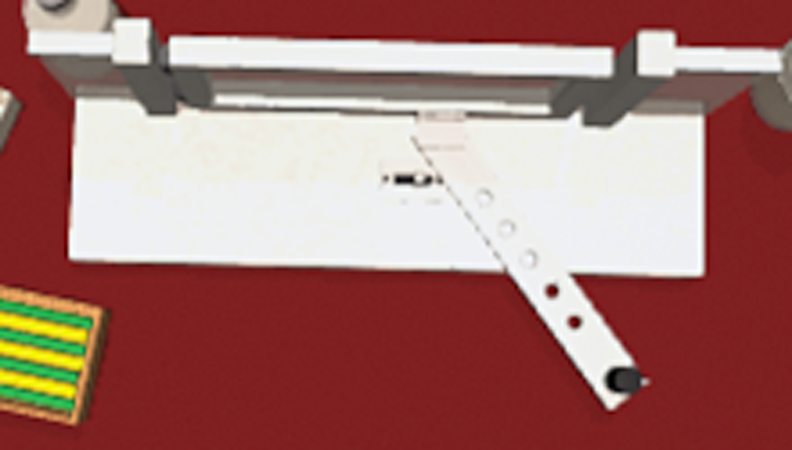

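Emit:
{"method": "move_arm", "body": {
  "moves": "32 55 0 0 0 0.045 60;32 55 0 0 0 0.045 60;32 55 0 0 0 0.045 60;32 55 0 0 0 0.045 60;32 55 0 0 0 0.045 60"
}}

```text
clock: 0.72
eef_pos: [0.3348, -0.3533, 0.2085]
orientation: [3.043, 0.781, -0.0]
contact_force: [0.5, -0.1, 0.2]
finger_gap: 0.0601
grip_force: 0.0
```

Emit:
{"method": "move_arm", "body": {
  "moves": "32 55 0 0 0 0.045 60;32 55 0 0 0 0.045 60;32 55 0 0 0 0.045 60;0 0 0 0 0 0 60;0 0 0 0 0 0 60"
}}

```text
clock: 1.35
eef_pos: [0.4279, -0.1938, 0.2085]
orientation: [2.984, 0.982, -0.002]
contact_force: [-0.3, -0.2, -0.5]
finger_gap: 0.0598
grip_force: 0.0
```

```bash
python3 - <<'E'
from h import *
import json
s=arm.state(); c=camera_info('wrist'); a=snap('wrist','w1.png')
json.dump({k:np.array(c[k]).tolist() for k in("camera_matrix","R","t")},open('w1.json','w'))
print(s['clock'],s['eef_pos'],s['orientation'],s['contact_force'])
print(proj('wrist',[.436,-.181,.0795]),proj('wrist',[.5894,-.02,.046]))
E
```

```text
1.35 [ 0.42788867 -0.19378302  0.20847412] [ 2.98404926e+00  9.81742490e-01 -1.61883809e-03] [-0.26793398 -0.20097571 -0.51874208]
[274.06789007 181.82473573] [ 222.53367156 -111.107617  ]
```

View pics/w1.png

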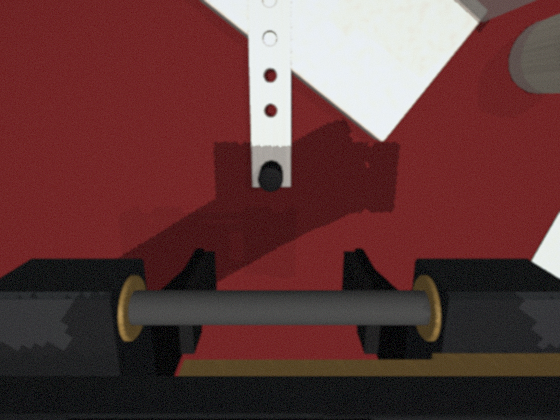

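Wrist view: knob top at about (271,174), bar holes at (270.5,110), (270,75) and (270,38), with the bar nearly vertical in the image.

```bash
python3 - <<'E'
from h import *
import json
c=json.load(open('w1.json'))
a=ray('',(270.5,110.5),.0375,c);b=ray('',(270,38),.0375,c);h4=ray('',(270,75),.0375,c)
d=(a-b)[:2];print(a,h4,b,'sep',np.linalg.norm(d),np.linalg.norm((a-h4)[:2]))
u=d/np.linalg.norm(d); phi=np.arctan2(-u[1],-u[0]);print('phi',phi,'knob',a[:2]+.055*u,'rivet',a[:2]-.18*u)
print('knob top px',ray('',(271,174),.0795,c))
g=cv2.imread('pics/w1.png');m=(g.max(2)<45)[150:200,250:292]
ys,xs=np.where(m);print(xs.min()+250,xs.max()+250,ys.min()+150,ys.max()+150)
R=np.array(c['R']);print('cam',-R.T@np.array(c['t']))
E
```

```text
[ 0.47978822 -0.14365615  0.0375    ] [ 0.50380258 -0.12560035  0.0375    ] [ 0.52787241 -0.10806019  0.0375    ] sep 0.05982609318956934 0.03004499356793763
phi 0.6372538286991951 knob [ 0.43558292 -0.17638063] rivet [ 0.62446011 -0.03655786]
knob top px [ 0.44008324 -0.17433829  0.0795    ]
259 281 161 191
cam [ 0.48821968 -0.14753757  0.38449448]
```

Emit:
{"method": "move_arm", "body": {
  "moves": "8 16 -20 0 0 0 50;0 0 -45 0 0 0 50;0 0 -45 0 0 0 50;0 0 -32 0 0 0 50;0 0 0 0 0 0 50"
}}

```text
clock: 2.02
eef_pos: [0.4335, -0.1779, 0.0644]
orientation: [-2.982, -0.976, 0.007]
contact_force: [0.2, -0.2, 0.1]
finger_gap: 0.0504
grip_force: 0.0
```

Emit:
{"method": "move_arm", "body": {
  "moves": "0 0 0 0 0 0 18;0 0 0 0 0 0 18;0 0 0 0 0 0 18;0 0 0 0 0 0 18;0 0 0 0 0 0 18",
  "grip_force": 15
}}

```text
clock: 2.65
eef_pos: [0.4366, -0.1773, 0.067]
orientation: [2.984, 0.982, 0.0]
contact_force: [-0.6, -0.6, 0.3]
finger_gap: 0.0185
grip_force: 0.0
```

```bash
cat > kin.py <<'E'
import numpy as np
from scipy.spatial.transform import Rotation as Ro
O=np.array([.6494,0.0])
def riv(th):
    c,s=np.cos(th),np.sin(th); return O+np.array([0,.16])+np.array([-.025*c+.2*s,-.025*s-.2*c])
def pose(th,phi,t,h=.0085):  # TCP h above knob point along the knob
    b=np.array([-np.cos(phi),-np.sin(phi)]); r=riv(th); H=.020+h
    p=r+b*(.235*np.cos(t)-H*np.sin(t)); z=.038+.235*np.sin(t)+H*np.cos(t)
    # tool frame: down-pointing, x toward rivet when level, pitched by t
    R=Ro.from_rotvec([0,0,phi])*Ro.from_rotvec([0,t,0])*Ro.from_euler('x',np.pi)
    return np.r_[p,z],R
def rows(way,cur_p,cur_R):
    p,R=cur_p,cur_R
    for w in way:
        q,Q=pose(*w); print(np.round(np.r_[(q-p)*1e3],1),np.round((Q*R.inv()).as_rotvec(),3),'pos',q.round(4)); p,R=q,Q
def solve(pin,t):  # th,phi so the hole 4 lies over the pin at tilt t
    from scipy.optimize import brentq
    L=.15*np.cos(t)+.0065*np.sin(t)
    th=brentq(lambda th:np.linalg.norm(riv(th)-pin)-L,.3,1.0); d=riv(th)-pin
    return th,np.arctan2(d[1],d[0])
E
python3 - <<'E'
from h import *; from kin import *
s=arm.state();R=Ro.from_rotvec(s['orientation']);p=np.array(s['eef_pos']);print(p,s['finger_gap'],s['contact_force'])
a,ph0=ray('top',(316.9,189.4),.046),.637
pin=a[:2];print('pin',pin)
th,ph=solve(pin,.16);print('target',th,ph,solve(pin,0))
q,Q=pose(0,.637,0);print('pred',q,(R.inv()*Q).as_rotvec())
N=25;way=[(0,.637,t) for t in np.linspace(0.032,.16,5)]
way+=[(th*k/15,.637,.16) for k in range(1,16)]+[(th,.637+(ph-.637)*k/10,.16) for k in range(1,11)]
for w in way:   # pin clearance sideways from the bar axis
    r=riv(w[0]);d=pin-r;b=-np.array([np.cos(w[1]),np.sin(w[1])]);print(np.round([w[0],w[1],d@b*1e3,(b[0]*d[1]-b[1]*d[0])*1e3],2),end=' ')
print();rows(way,q,Q)
E
```

```text
[ 0.43655814 -0.17729466  0.0670092 ] 0.018513040800283237 [-0.58257661 -0.61322527  0.28759786]
pin [ 0.58826365 -0.02597155]
target 0.5756905016242299 0.030838397675457044 (0.5804773045218933, np.float64(0.033478108421020954))
pred [ 0.43548732 -0.17977482  0.0665    ] [ 4.59978427e-04 -4.68344342e-05 -1.06658539e-03]
[  0.     0.64  20.71 -32.77] [  0.     0.64  20.71 -32.77] [  0.     0.64  20.71 -32.77] [  0.     0.64  20.71 -32.77] [  0.     0.64  20.71 -32.77] [  0.04   0.64  26.41 -38.  ] [  0.08   0.64  32.3  -43.  ] [  0.12   0.64  38.39 -47.78] [  0.15   0.64  44.65 -52.32] [  0.19   0.64  51.09 -56.61] [  0.23   0.64  57.68 -60.66] [  0.27   0.64  64.42 -64.45] [  0.31   0.64  71.31 -67.97] [  0.35   0.64  78.32 -71.23] [  0.38   0.64  85.46 -74.22] [  0.42   0.64  92.7  -76.94] [  0.46   0.64 100.04 -79.37] [  0.5    0.64 107.47 -81.52] [  0.54   0.64 114.98 -83.38] [  0.58   0.64 122.55 -84.96] [  0.58   0.58 127.47 -77.38] [  0.58   0.52 131.93 -69.51] [  0.58   0.46 135.9  -61.39] [  0.58   0.39 139.37 -53.05] [  0.58   0.33 142.32 -44.51] [  0.58   0.27 144.76 -35.8 
[... 1327 characters left out ...]

[-7.9 11.3  0. ] [ 0.    -0.    -0.061] pos [ 0.5466 -0.1453  0.1036]
[-7.2 11.8  0. ] [ 0.    -0.    -0.061] pos [ 0.5394 -0.1336  0.1036]
[-6.4 12.2  0. ] [ 0.     0.    -0.061] pos [ 0.533  -0.1214  0.1036]
[-5.7 12.6  0. ] [ 0.    -0.    -0.061] pos [ 0.5273 -0.1088  0.1036]
[-4.9 12.9  0. ] [ 0.     0.    -0.061] pos [ 0.5224 -0.0959  0.1036]
[-4.1 13.2  0. ] [ 0.    -0.    -0.061] pos [ 0.5183 -0.0828  0.1036]
[-3.3 13.4  0. ] [-0.     0.    -0.061] pos [ 0.515  -0.0694  0.1036]
[-2.5 13.6  0. ] [ 0.     0.    -0.061] pos [ 0.5125 -0.0558  0.1036]
[-1.7 13.7  0. ] [ 0.     0.    -0.061] pos [ 0.5108 -0.0421  0.1036]
[-0.8 13.8  0. ] [ 0.    -0.    -0.061] pos [ 0.51   -0.0284  0.1036]
```

The gap is 18.5 mm with no grip force, so the knob may not be held. I'll look.

```bash
python3 - <<'E'
from h import *
s=arm.state();print(s['finger_gap'],s['grip_force'],s['ft_torque'])
a=snap('wrist','w2.png');b=snap('scene','s2.png')
c=b[150:270,130:330];cv2.imwrite('pics/c2.png',np.hstack([cv2.resize(a,(400,300)),cv2.resize(c,(400,300))])[:,:,::-1])
E
```

```text
0.018513040800283237 0.0 [-0.09176582 -0.05393079  0.00466301]
```

View pics/c2.png

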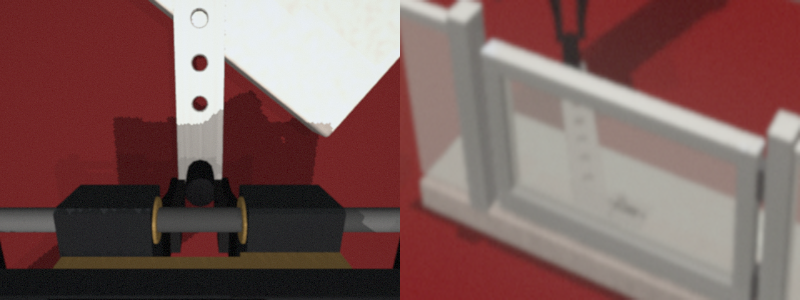

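The knob is not between the pads: it sits just ahead of the fingers (knob top at about (280,262), holes at (280,87) and (280,144) in full-size wrist pixels). I'll measure the offset.

```bash
python3 - <<'E'
from h import *; from kin import *
s=arm.state();c=camera_info('wrist');p=np.array(s['eef_pos']);R=Ro.from_rotvec(s['orientation']).as_matrix()
g=cv2.imread('pics/w2.png')
for r0,r1 in((70,105),(125,162),(5,40)):
    roi=g[r0:r1,255:305].astype(int); m=(roi[:,:,1]<110)&(np.abs(np.arange(255,305)-280)<13)[None]; ys,xs=np.where(m); 
    if len(xs): uv=(xs.mean()+255,ys.mean()+r0); P=ray('wrist',uv,.0375); print(uv,len(xs),P.round(4),'tool',(R.T@(P-p)*1e3).round(1))
P=ray('wrist',(280,270),.0795);print(P,(R.T@(P-p)*1e3).round(1), 'grasp px',proj('wrist',p+R@[0,0,.003]),'tip',proj('wrist',p+R@[0,0,.022]))
E
python3 -c "
import cv2;g=cv2.imread('pics/w2.png');cv2.imwrite('pics/c3.png',cv2.resize(g[120:370,190:370],None,fx=2.3,fy=2.3))"
```

```text
(np.float64(278.9891891891892), np.float64(87.71351351351352)) 370 [ 0.5037 -0.1255  0.0375] tool [84.9 -1.7 29.3]
(np.float64(279.3448275862069), np.float64(144.6771159874608)) 319 [ 0.4801 -0.1432  0.0375] tool [55.4 -1.5 29.3]
(np.float64(279.3333333333333), np.float64(14.0)) 12 [ 0.5319 -0.1049  0.0375] tool [119.8  -1.5  29.3]
[ 0.43612028 -0.17614504  0.0795    ] [  0.4  -1.1 -12.7] grasp px [282.0692546  257.93141677] tip [281.8466618  244.76320738]
```

View pics/c3.png

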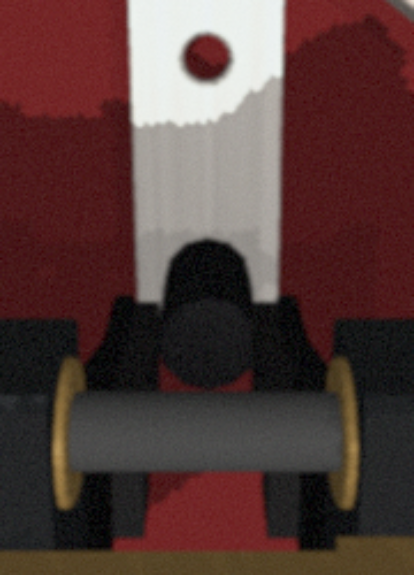

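The holes put the knob axis right at the TCP, 1.5 mm to the side. The knob appears to be only about 18 mm wide, so the fingers just need to close further.

Emit:
{"method": "move_arm", "body": {
  "moves": "0 0 0 0 0 0 10;0 0 0 0 0 0 10;0 0 0 0 0 0 10",
  "grip_force": 15
}}

```text
clock: 3.12
eef_pos: [0.4364, -0.1772, 0.0668]
orientation: [2.984, 0.982, -0.0]
contact_force: [0.1, -0.0, 0.5]
finger_gap: 0.0101
grip_force: 0.0
```

```bash
python3 - <<'E'
from h import *
a=snap('wrist','w4.png');b=snap('scene','s4.png');t=snap('top','t4.png')
f=lambda i:cv2.resize(i,(400,300),interpolation=cv2.INTER_CUBIC)
cv2.imwrite('pics/c4.png',np.vstack([np.hstack([f(a[120:390,100:460]),f(b[120:255,120:300])]),np.hstack([f(t[160:265,280:420]),f(a)])])[:,:,::-1])
E
```

```text
(no output)
```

View pics/c4.png

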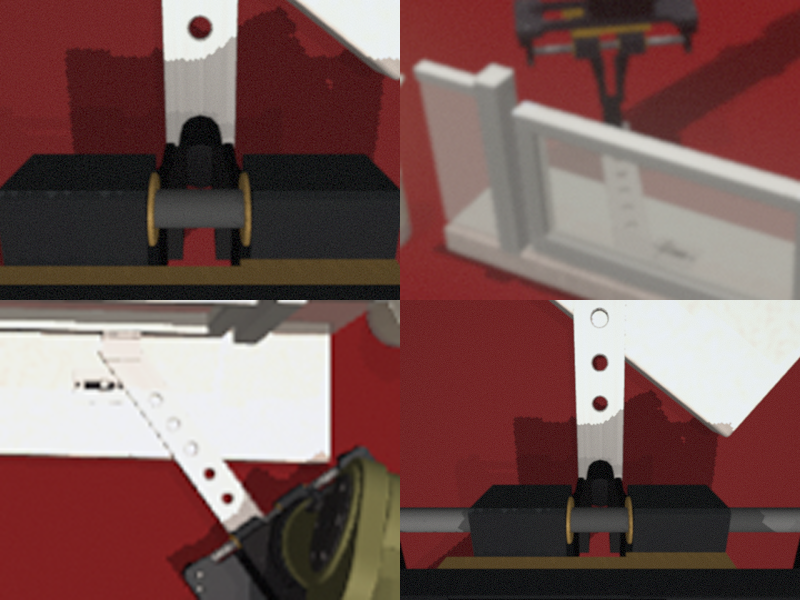

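The fingers reached 10 mm gap without contact, yet the bar has not moved. I'll check the knob's height and the finger tips against the pictures.

```bash
python3 - <<'E'
from h import *; from kin import *
import json
s=arm.state();p=np.array(s['eef_pos']);R=Ro.from_rotvec(s['orientation']).as_matrix();print(p,s['orientation'])
K=np.array([.4358,-.1770])
for z in(.0315,.0375,.06,.0795):print(z,'wrist',proj('wrist',[*K,z]).round(1),'scene',proj('scene',[*K,z]).round(1),'top',proj('top',[*K,z]).round(1))
for d in(-20,0,22):X=p+R@[0,0,d/1e3];print('tool z',d,'wrist',proj('wrist',X).round(1),'scene',proj('scene',X).round(1))
a=cv2.imread('pics/w4.png')[170:330,200:360];b=cv2.imread('pics/scene.png')[145:225,170:250];b2=cv2.imread('pics/s4.png')[145:225,170:250]
r=lambda i,w,h:cv2.resize(i,(w,h),interpolation=cv2.INTER_CUBIC)
a=cv2.convertScaleAbs(a,alpha=2.2,beta=20)
cv2.imwrite('pics/c5.png',np.hstack([r(a,500,500),np.vstack([r(b,250,250),r(b2,250,250)])]))
E
```

```text
[ 0.4364348  -0.17729119  0.06677965] [ 2.98414484e+00  9.81933461e-01 -9.60949423e-06]
0.0315 wrist [280.7 237.3] scene [215.8 180.6] top [369.5 245.3]
0.0375 wrist [280.7 240.8] scene [215.7 178.6] top [370.  245.3]
0.06 wrist [280.9 255.7] scene [215.2 171.2] top [371.7 245.4]
0.0795 wrist [281.  271.5] scene [214.7 164.6] top [373.2 245.4]
tool z -20 wrist [282.4 277.6] scene [214.3 162.2]
tool z 0 wrist [282.1 260.2] scene [214.8 169. ]
tool z 22 wrist [281.9 244.7] scene [215.3 176.3]
```

View pics/c5.png

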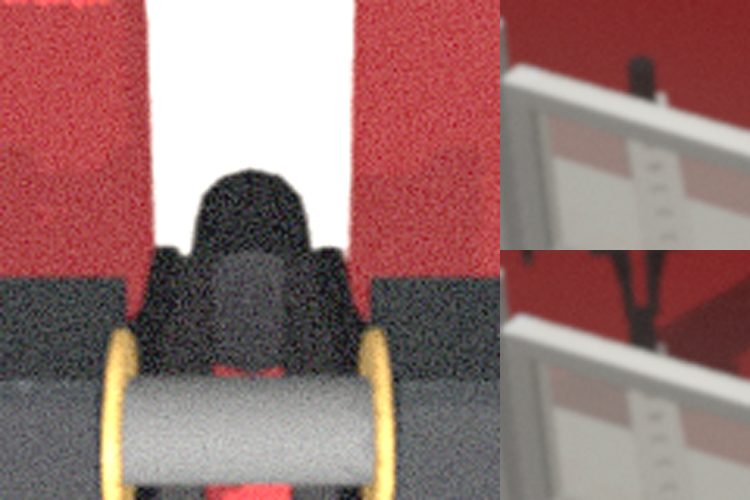

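All projections agree: the knob is between the fingers, yet they meet no resistance. I'll close fully and see where they stop.

Emit:
{"method": "move_arm", "body": {
  "moves": "0 0 0 0 0 0 0;0 0 0 0 0 0 0;0 0 0 0 0 0 0;0 0 0 0 0 0 0",
  "grip_force": 15
}}

```text
clock: 3.78
eef_pos: [0.4364, -0.1773, 0.0668]
orientation: [2.984, 0.982, 0.0]
contact_force: [-0.3, 0.3, -0.2]
finger_gap: 0.0003
grip_force: 0.0
```

Emit:
{"method": "move_arm", "body": {
  "moves": "2 1.5 0 0 0 0 0;2 1.5 0 0 0 0 0;2 1.5 0 0 0 0 0;0 0 0 0 0 0 0"
}}

```text
clock: 4.28
eef_pos: [0.4427, -0.1725, 0.0668]
orientation: [2.984, 0.983, 0.0]
contact_force: [-0.2, -0.6, -0.3]
finger_gap: 0.0007
grip_force: 0.0
```

```bash
python3 - <<'E'
from h import *; from kin import *
s=arm.state();p=np.array(s['eef_pos']);R=Ro.from_rotvec(s['orientation']).as_matrix();print(p,s['contact_force'],s['finger_gap'])
g=snap('wrist','w6.png')
for r0,r1 in((70,120),(125,180)):
    roi=g[r0:r1,255:305].astype(int); m=(roi[:,:,1]<110)&(np.abs(np.arange(255,305)-280)<13)[None]; ys,xs=np.where(m)
    uv=(xs.mean()+255,ys.mean()+r0); P=ray('wrist',uv,.0375); print(uv,len(xs),P.round(4),'tool',(R.T@(P-p)*1e3).round(1))
c=cv2.convertScaleAbs(g[150:350,180:380,::-1],alpha=2.2,beta=20)
w1=cv2.convertScaleAbs(cv2.imread('pics/w1.png')[150:350,180:380],alpha=2.2,beta=20)
cv2.imwrite('pics/c6.png',cv2.resize(np.hstack([c,w1]),(800,400),interpolation=cv2.INTER_CUBIC))
E
```

```text
[ 0.44267345 -0.17254571  0.06679784] [-0.21749781 -0.58875573 -0.28640615] 0.0006801347943135491
(np.float64(279.5282485875706), np.float64(102.90677966101694)) 354 [ 0.5038 -0.1257  0.0375] tool [77.  -1.4 29.3]
(np.float64(279.8252427184466), np.float64(158.79611650485435)) 309 [ 0.4802 -0.1434  0.0375] tool [47.5 -1.2 29.3]
```

View pics/c6.png

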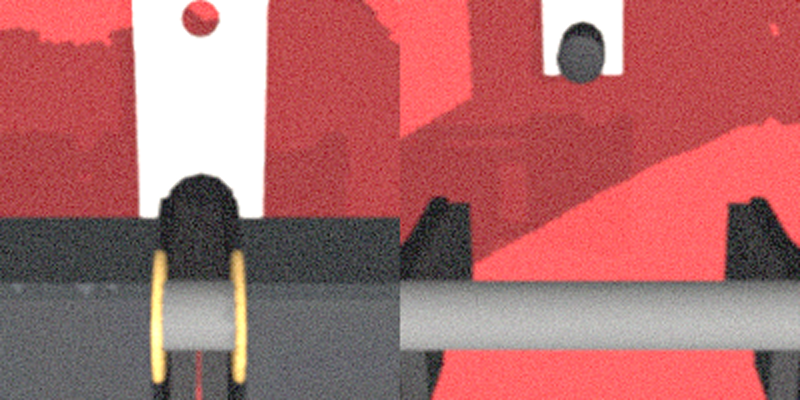

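The picture shows the fingers overlapping the knob without touching it, and the bar has not moved. I'll feel downward for the bar to find where the tips really are.

Emit:
{"method": "move_arm", "body": {
  "moves": "0 0 -2 0 0 0 0;0 0 -2 0 0 0 0;0 0 -2 0 0 0 0;0 0 -1 0 0 0 0;0 0 0 0 0 0 0"
}}

```text
clock: 4.95
eef_pos: [0.4422, -0.1731, 0.0598]
orientation: [2.984, 0.981, -0.001]
contact_force: [-1.1, -0.6, 1.2]
finger_gap: 0.0003
grip_force: 1.0
```

Emit:
{"method": "move_arm", "body": {
  "moves": "0 0 -1 0 0 0 0;0 0 -1 0 0 0 0;0 0 0 0 0 0 0"
}}

```text
clock: 5.32
eef_pos: [0.4422, -0.173, 0.0578]
orientation: [2.984, 0.982, -0.001]
contact_force: [-2.1, -2.1, 2.2]
finger_gap: 0.0005
grip_force: 1.6
```

```bash
python3 - <<'E'
from h import *; from kin import *
s=arm.state();p=np.array(s['eef_pos']);R=Ro.from_rotvec(s['orientation']).as_matrix();print(p,s['contact_force'],s['ft_torque'],camera_info('wrist')['camera_matrix'][0])
g=snap('wrist','w7.png');snap('scene','s7.png');snap('top','t7.png')
for r0,r1 in((70,125),(130,185)):
    roi=g[r0:r1,255:305].astype(int); m=(roi[:,:,1]<110)&(np.abs(np.arange(255,305)-280)<13)[None]; ys,xs=np.where(m)
    uv=(xs.mean()+255,ys.mean()+r0); P=ray('wrist',uv,.0375); print(uv,len(xs),P.round(4),'tool',(R.T@(P-p)*1e3).round(1))
for x in(-9.5,0,9.5):
  for z in(0,22):print(x,z,proj('wrist',p+R@np.array([x,0,z])/1e3).round(1))
# shapes: column extents of dark (not red/white) per row around centre
for r in range(225,300,5):
    d=(g[r].max(1)<75); cs=np.where(d[230:330])[0]+230; print(r,cs.min() if len(cs) else None,cs.max() if len(cs) else None, g[r,280].tolist(), end=' | ')
E
```

```text
[ 0.44224986 -0.17304231  0.05779051] [-2.06508451 -2.13322801  2.19817467] [-0.39517501  0.4532484  -0.01537412] [372.69502815   0.         278.93360339]
(np.float64(279.54475703324806), np.float64(101.0076726342711)) 391 [ 0.5043 -0.1255  0.0375] tool [78.2 -1.4 20.3]
(np.float64(279.92537313432837), np.float64(159.0)) 335 [ 0.4809 -0.1431  0.0375] tool [48.9 -1.2 20.3]
-9.5 0 [282.1 277.3]
-9.5 22 [281.8 260.3]
0 0 [282.1 260.3]
0 22 [281.8 244.8]
9.5 0 [282.2 242.8]
9.5 22 [281.9 228.9]
225 230 320 [150, 145, 142] | 230 230 329 [151, 147, 142] | 235 230 329 [148, 143, 138] | 240 230 329 [25, 24, 23] | 245 230 329 [5, 5, 3] | 250 230 329 [24, 16, 23] | 255 230 329 [27, 25, 26] | 260 230 329 [15, 12, 12] | 265 230 329 [25, 20, 25] | 270 230 329 [21, 22, 24] | 275 230 329 [18, 24, 26] | 280 230 329 [25, 18, 24] | 285 230 329 [28, 29, 27] | 290 230 329 [28, 24, 25] | 295 230 329 [50, 51, 49] |
```

Emit:
{"method": "move_arm", "body": {
  "moves": "0 0 4 0 0 0 0;0 0 4 0 0 0 0;3 2.3 0 0 0 0 0;3 2.3 0 0 0 0 0;0 0 0 0 0 0 0"
}}

```text
clock: 6.1
eef_pos: [0.4488, -0.1676, 0.0657]
orientation: [-2.983, -0.983, -0.0]
contact_force: [-0.2, -0.3, -0.9]
finger_gap: 0.0005
grip_force: 0.0
```

```bash
python3 - <<'E'
from h import *; from kin import *
s=arm.state();p=np.array(s['eef_pos']);R=Ro.from_rotvec(s['orientation']).as_matrix();print(p,s['contact_force'],s['finger_gap'])
g=snap('wrist','w8.png');b=snap('scene','s8.png')
for r0,r1 in((80,140),(142,200)):
    roi=g[r0:r1,255:305].astype(int); m=(roi[:,:,1]<110)&(np.abs(np.arange(255,305)-280)<13)[None]; ys,xs=np.where(m)
    uv=(xs.mean()+255,ys.mean()+r0); P=ray('wrist',uv,.0375); print(uv,len(xs),P.round(4),'tool',(R.T@(P-p)*1e3).round(1))
B=lambda i:cv2.convertScaleAbs(i[:,:,::-1],alpha=2.5,beta=25)
r=lambda i,w,h:cv2.resize(i,(w,h),interpolation=cv2.INTER_CUBIC)
w1=cv2.imread('pics/w1.png')[:,:,::-1];s4=cv2.imread('pics/s4.png')[:,:,::-1]
cv2.imwrite('pics/c8.png',np.vstack([np.hstack([r(B(g[200:350,180:380]),400,300),r(B(w1[200:350,180:380]),400,300)]),np.hstack([r(B(s4[120:195,165:265]),400,300),r(B(b[120:195,165:265]),400,300)])]))
print(proj('scene',p),proj('scene',p+[0,0,-.022]))
E
```

```text
[ 0.44875818 -0.16759992  0.065652  ] [-0.24482342 -0.32770298 -0.93524169] 0.0004863463193015556
(np.float64(279.8110465116279), np.float64(117.96802325581396)) 344 [ 0.5036 -0.1257  0.0375] tool [69.  -1.1 28.2]
(np.float64(280.0275229357798), np.float64(173.54128440366972)) 327 [ 0.4797 -0.1435  0.0375] tool [39.2 -1.  28.2]
[215.61921704 172.78631475] [216.13614938 180.13166212]
```

View pics/c8.png

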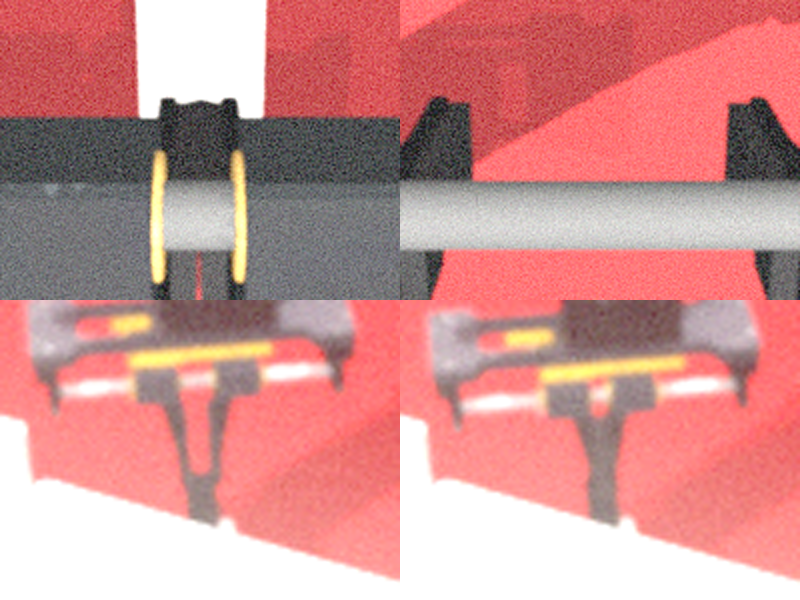

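The tool has now passed through the place where the knob is drawn, feeling nothing, and the bar holes stay at the same world points. It only felt the bar itself, with the tips at about 0.037. So I'll straddle the knob and grip the bar by its edges (36 mm) at the knob end.

Emit:
{"method": "move_arm", "body": {
  "moves": "0 0 25 0 0 0 0;0 0 25 0 0 0 0;-14.2 -9.1 0 0 0 0 60;0 0 0 0 0 0 60;0 0 0 0 0 0 60"
}}

```text
clock: 6.82
eef_pos: [0.4343, -0.177, 0.1155]
orientation: [-2.984, -0.982, 0.0]
contact_force: [-0.0, 0.1, 0.3]
finger_gap: 0.0229
grip_force: 0.0
```

Emit:
{"method": "move_arm", "body": {
  "moves": "0 0 -20 0 0 0 60;0 0 -20 0 0 0 60;0 0 -15 0 0 0 60;0 0 -8.5 0 0 0 60;0 0 0 0 0 0 60"
}}

```text
clock: 7.45
eef_pos: [0.434, -0.1769, 0.0518]
orientation: [-2.983, -0.982, 0.001]
contact_force: [0.4, 0.3, 0.1]
finger_gap: 0.0593
grip_force: 0.0
```

Emit:
{"method": "move_arm", "body": {
  "moves": "0 0 0 0 0 0 25;0 0 0 0 0 0 25;0 0 0 0 0 0 25;0 0 0 0 0 0 25;0 0 0 0 0 0 25",
  "grip_force": 20
}}

```text
clock: 8.07
eef_pos: [0.4342, -0.1773, 0.0523]
orientation: [2.984, 0.982, 0.0]
contact_force: [-0.2, -0.1, 0.2]
finger_gap: 0.0261
grip_force: 0.0
```

Emit:
{"method": "move_arm", "body": {
  "moves": "0 0 0 0 0 0 14;0 0 0 0 0 0 14;0 0 0 0 0 0 14;0 0 0 0 0 0 14",
  "grip_force": 15
}}

```text
clock: 8.57
eef_pos: [0.4342, -0.1773, 0.0523]
orientation: [2.984, 0.982, -0.0]
contact_force: [0.6, -0.2, 1.5]
finger_gap: 0.0212
grip_force: 15.0
```

```bash
python3 - <<'E'
from h import *; from kin import *
s=arm.state();p=np.array(s['eef_pos']);R=Ro.from_rotvec(s['orientation']).as_matrix();print(p,s['contact_force'],s['finger_gap'],s['grip_force'])
g=snap('wrist','w9.png');snap('scene','s9.png')
for r0,r1 in((50,100),(110,165)):
    roi=g[r0:r1,255:305].astype(int); m=(roi[:,:,1]<110)&(np.abs(np.arange(255,305)-280)<13)[None]; ys,xs=np.where(m)
    uv=(xs.mean()+255,ys.mean()+r0); P=ray('wrist',uv,.0375); print(uv,len(xs),P.round(4),'tool',(R.T@(P-p)*1e3).round(1))
# ascii of the finger zone
q=cv2.resize(g[200:310,225:335],(55,37),interpolation=cv2.INTER_AREA).astype(int)
for r in q: print(''.join('r' if v[0]>1.8*v[1] and v[0]>50 else ' .:-=+*#%@'[min(9,v.sum()//40)] for v in r))
E
```

```text
[ 0.43423433 -0.17730928  0.05227779] [ 0.6410574  -0.22544783  1.46939406] 0.021162314538464108 14.999974519014359
(np.float64(279.40749414519905), np.float64(82.15222482435597)) 427 [ 0.5032 -0.1246  0.0375] tool [86.8 -1.5 14.8]
(np.float64(279.2930107526882), np.float64(143.8494623655914)) 372 [ 0.4794 -0.1421  0.0375] tool [57.2 -1.5 14.8]
rrrrrrrrrr@@@@@@@@@@@@@@@@@@@@@@@@@@@@@@@@@@#rrrrrrrrrr
rrrrrrrrrr%@@@@@@@@@@@@@@@@@@@@@@@@@@@@@@@@@#rrrrrrrrrr
rrrrrrrrrr%@@@@@@@@@@@@@@@@@@@@@@@@@@@@@@@@@#rrrrrrrrrr
rrrrrrrrrr%@@@@@@@@@@@@@@@@@@@@@@@@@@@@@@@@@*rrrrrrrrrr
rrrrrrrrrr%@@@@@@@@@@@@@@@@@@@@@@@@@@@@@@@@@*rrrrrrrrrr
rrrrrrrrrr#@@@@@@@@@@@@@@@@@@@@@@@@@@@@@@@@@*rrrrrrrrrr
rrrrrrrrrr#@@@@@@@@@@@@@@@@@@@@@@@@@@@@@@@@@+rrrrrrrrrr
rrrrrrrrrr#@@@@@@@@@@@@@@@@@@@@@@@@@@@@@@@@@+rrrrrrrrrr
rrrrrrrrrr#@@@@@@@@@@@@@@@@@@@@@@@@@@@@@@@@@+rrrrrrrrrr
rrrrrrrrrr#@@@@@@@@@@@@@@@##%@@@@@@@@@@@@@@@=rrrrrrrrrr
rrrrrrrrrr#@@@@@@@@@@@+-:....:-=#@@@@@@@@@@@=rrrrrrrrrr
rrrrrrrrrr*@@@@@@@@@#:.       ...=%@@@@@@@@@=rrrrrrrrrr
rrrrrrrrrr+@@@@@@@%=.   .  .. . . :*@@@@@@@@=rrrrrrrrrr
rrrrrrrrrr+@@@@@@@+. ... 
[... 618 characters left out ...]
...::...:...........     .rr
.   .  .....................::.:...............      .r
.     ........ .............:........:..... ....    .  
      ..... ... ..................:........ ....       
      ....... .........:............... ...... .    .  
       .  ... . ................................       
:::::::::::::::::::::::::::::::::::::::::::::::::::::::
-------------------------------------------------------
=======================================================
=======================================================
++++++++++++===++=+=+++===+++=+=+++====++=+===++++=++++
+++++++++++++++++++++++++++++++++++++++++++++++++++++++
+++++++++++++++++++++++++++++++++++++++++++++++++++++++
```

Now the fingers hold the knob: gap 21 mm, 15 N. The fingertips evidently stand about 30 mm higher than the stated 22 mm ahead of the TCP, which agrees with how they appear in the wrist view. I'll regrip about 13 mm deeper.

Emit:
{"method": "move_arm", "body": {
  "moves": "0 0 0 0 0 0 45;0 0 0 0 0 0 45;0.4 0.3 -5 0 0 0 45;0.4 0.3 -4 0 0 0 45;0 0 -4 0 0 0 45"
}}

```text
clock: 9.3
eef_pos: [0.4349, -0.1765, 0.0388]
orientation: [-2.984, -0.982, 0.0]
contact_force: [-0.2, -0.0, -0.6]
finger_gap: 0.0447
grip_force: 0.0
```

Emit:
{"method": "move_arm", "body": {
  "moves": "0 0 0 0 0 0 10;0 0 0 0 0 0 10;0 0 0 0 0 0 10;0 0 0 0 0 0 10;0 0 0 0 0 0 10",
  "grip_force": 20
}}

```text
clock: 9.93
eef_pos: [0.4351, -0.1768, 0.0394]
orientation: [2.984, 0.982, 0.0]
contact_force: [-0.5, 0.2, 0.2]
finger_gap: 0.0212
grip_force: 20.0
```

```bash
python3 - <<'E'
from h import *; from kin import *
s=arm.state();R=Ro.from_rotvec(s['orientation']);p=np.array(s['eef_pos']);print(s['clock'],p,s['orientation'],s['finger_gap'],s['grip_force'],s['contact_force'])
g=snap('wrist','w10.png')
for r0,r1 in((40,100),(110,180)):
    roi=g[r0:r1,255:305].astype(int); m=(roi[:,:,1]<110)&(np.abs(np.arange(255,305)-280)<13)[None]; ys,xs=np.where(m)
    uv=(xs.mean()+255,ys.mean()+r0); P=ray('wrist',uv,.0375); print(uv,len(xs),P.round(4),'tool',(R.inv().apply(P-p)*1e3).round(1))
h=p[2]-.058; q,Q=pose(0,.637,0,h); print('h',h,'pred',q,(R.inv()*Q).as_rotvec())
E
```

```text
9.925 [ 0.43512917 -0.17676857  0.0393841 ] [2.98385181e+00 9.81854865e-01 2.55895681e-04] 0.021220261355043818 19.999924153089523 [-0.48165863  0.19585834  0.23372478]
(np.float64(279.2906504065041), np.float64(82.9918699186992)) 492 [ 0.5032 -0.1247  0.0375] tool [85.7 -1.5  1.9]
(np.float64(279.16744186046515), np.float64(148.84883720930233)) 430 [ 0.4794 -0.1422  0.0375] tool [56.2 -1.6  1.9]
h -0.018615904911044562 pred [ 0.43548732 -0.17977482  0.0393841 ] [ 3.82625536e-04 -4.53930969e-05 -1.20762751e-03]
```

Held well. I'll compute the path for this grip: lift, push out, swing.

```bash
python3 - <<'E'
from kin import *
pin=np.array([.5883,-.026]);th,ph=solve(pin,.16);h=-.0186
q,Q=pose(0,.637,0,h)
way=[(0,.637,t) for t in np.linspace(0.032,.16,5)]+[(th*k/15,.637,.16) for k in range(1,16)]+[(th,.637+(ph-.637)*k/10,.16) for k in range(1,11)]
rows([w+(h,) for w in way],q,Q)
E
```

```text
[0.1 0.1 7.5] [-0.019  0.026 -0.   ] pos [ 0.4356 -0.1797  0.0469]
[0.3 0.2 7.5] [-0.019  0.026 -0.   ] pos [ 0.4359 -0.1794  0.0544]
[0.5 0.4 7.5] [-0.019  0.026 -0.   ] pos [ 0.4365 -0.1791  0.0619]
[0.7 0.5 7.5] [-0.019  0.026  0.   ] pos [ 0.4372 -0.1785  0.0694]
[0.9 0.7 7.4] [-0.019  0.026 -0.   ] pos [ 0.4381 -0.1779  0.0768]
[ 7.7 -0.8  0. ] [0. 0. 0.] pos [ 0.4458 -0.1787  0.0768]
[ 7.7 -0.5  0. ] [0. 0. 0.] pos [ 0.4535 -0.1792  0.0768]
[ 7.7 -0.2  0. ] [0. 0. 0.] pos [ 0.4612 -0.1794  0.0768]
[7.7 0.1 0. ] [0. 0. 0.] pos [ 0.469  -0.1793  0.0768]
[7.7 0.4 0. ] [0. 0. 0.] pos [ 0.4767 -0.179   0.0768]
[7.7 0.7 0. ] [0. 0. 0.] pos [ 0.4844 -0.1783  0.0768]
[7.7 1.  0. ] [0. 0. 0.] pos [ 0.4921 -0.1773  0.0768]
[7.6 1.3 0. ] [0. 0. 0.] pos [ 0.4997 -0.1761  0.0768]
[7.6 1.6 0. ] [0. 0. 0.] pos [ 0.5073 -0.1745  0.0768]
[7.5 1.8 0. ] [0. 0. 0.] pos [ 0.5148 -0.1727  0.0768]
[7.4 2.1 0. ] [0. 0. 0.] pos [ 0.5223 -0.1705  0.0768]
[7.4 2.4 0. ] [0. 0. 0.] pos [ 0.5296 -0.1681  0.0768]
[7.3 2.7 0. ] [0. 0. 0.] pos [ 0.5369 -0.1654  0.0768]
[7.1 3.  0. ] [0. 0. 0.] pos [ 0.544  -0.1625  0.0768]
[7.  3.2 0. ] [0. 0. 0.] pos [ 0.551  -0.1592  0.0768]
[-8.  11.5  0. ] [ 0.    -0.    -0.061] pos [ 0.543  -0.1477  0.0768]
[-7.3 12.   0. ] [ 0.    -0.    -0.061] pos [ 0.5357 -0.1357  0.0768]
[-6.6 12.4  0. ] [ 0.    -0.    -0.061] pos [ 0.5292 -0.1233  0.0768]
[-5.8 12.8  0. ] [ 0.    -0.    -0.061] pos [ 0.5234 -0.1105  0.0768]
[-5.  13.1  0. ] [-0.     0.    -0.061] pos [ 0.5184 -0.0974  0.0768]
[-4.2 13.4  0. ] [ 0.    -0.    -0.061] pos [ 0.5142 -0.084   0.0768]
[-3.4 13.6  0. ] [ 0.     0.    -0.061] pos [ 0.5108 -0.0703  0.0768]
[-2.5 13.8  0. ] [-0.     0.    -0.061] pos [ 0.5083 -0.0565  0.0768]
[-1.7 13.9  0. ] [ 0.    -0.    -0.061] pos [ 0.5065 -0.0426  0.0768]
[-0.9 14.   0. ] [ 0.    -0.    -0.061] pos [ 0.5057 -0.0286  0.0768]
```

Emit:
{"method": "move_arm", "body": {
  "moves": "0.1 0.1 7.5 -0.019 0.026 0 10;0.3 0.2 7.5 -0.019 0.026 0 10;0.5 0.4 7.5 -0.019 0.026 0 10;0.7 0.5 7.5 -0.019 0.026 0 10;0.9 0.7 7.4 -0.019 0.026 0 10"
}}

```text
clock: 10.6
eef_pos: [0.4375, -0.1747, 0.0768]
orientation: [2.928, 0.963, -0.238]
contact_force: [0.5, 0.5, -1.4]
finger_gap: 0.0212
grip_force: 20.0
```

Emit:
{"method": "move_arm", "body": {
  "moves": "7.7 -0.8 0 0 0 0 10;7.7 -0.5 0 0 0 0 10;7.7 -0.2 0 0 0 0 10"
}}

```text
clock: 10.98
eef_pos: [0.4594, -0.1776, 0.076]
orientation: [2.929, 0.962, -0.241]
contact_force: [-4.3, -2.8, -0.0]
finger_gap: 0.0215
grip_force: 20.0
```

```bash
cat >> h.py <<'E'
def holes(c,g,rng=(0,200),c0=245,c1=315,low=False):
    """dark/red blobs enclosed by the white bar"""
    m=(g.min(2)>95).astype(np.uint8)
    cs,hi=cv2.findContours(m,cv2.RETR_CCOMP,cv2.CHAIN_APPROX_NONE); out=[]
    for k,ct in enumerate(cs):
        if hi[0][k][3]>=0 and 80<cv2.contourArea(ct)<2500:
            (x,y),(w,hh),a=cv2.fitEllipse(ct) if len(ct)>5 else ((0,0),(0,0),0); out.append((round(x,1),round(y,1),round(w,1),round(hh,1)))
    return sorted(out,key=lambda o:-o[1])
E
python3 - <<'E'
from h import *; from kin import *
s=arm.state();print(s['clock'],s['eef_pos'],s['finger_gap'],s['grip_force'],s['contact_force'])
g=snap('wrist','w11.png')
print(holes(0,g))
p=np.array(s['eef_pos']);th=.5757*3/15
for d in(.18,.15,.12):   # predicted hole pixels at t=.16 (top face)
    r=riv(th);b=-np.array([np.cos(.637),np.sin(.637)]);X=np.r_[r+b*(d*np.cos(.16)+.0005*np.sin(.16)),.038+d*np.sin(.16)-.0005];print(d,X.round(4),proj('wrist',X).round(1))
E
```

```text
10.975 [ 0.45938621 -0.17759344  0.07598089] 0.021463682735440606 20.001326221972704 [-4.32633162 -2.80453098 -0.04188424]
[(278.7, 148.4, 24.9, 25.0), (272.9, 91.0, 6.8, 20.6)]
0.18 [ 0.5046 -0.1473  0.0662] [286.2 153.7]
0.15 [ 0.5284 -0.1297  0.0614] [286.4  87.1]
0.12 [ 0.5522 -0.1121  0.0566] [286.7  13.6]
```

Bar is lifted and the sash follows with about 5 N, as expected. Continuing.

Emit:
{"method": "move_arm", "body": {
  "moves": "7.7 0.1 0 0 0 0 10;7.7 0.4 0 0 0 0 10;7.7 0.7 0 0 0 0 10;7.7 1 0 0 0 0 10;7.6 1.3 0 0 0 0 10"
}}

```text
clock: 11.65
eef_pos: [0.498, -0.174, 0.0761]
orientation: [2.929, 0.961, -0.241]
contact_force: [-3.2, -3.4, 0.0]
finger_gap: 0.0215
grip_force: 20.0
```

Emit:
{"method": "move_arm", "body": {
  "moves": "7.6 1.6 0 0 0 0 10;7.5 1.8 0 0 0 0 10;7.4 2.1 0 0 0 0 10;7.4 2.4 0 0 0 0 10;7.3 2.7 0 0 0 0 10"
}}

```text
clock: 12.28
eef_pos: [0.535, -0.1636, 0.0761]
orientation: [2.929, 0.961, -0.241]
contact_force: [-5.0, -3.2, 1.4]
finger_gap: 0.021
grip_force: 20.0
```

Emit:
{"method": "move_arm", "body": {
  "moves": "7.1 3 0 0 0 0 10;7 3.2 0 0 0 0 10;-8 11.5 0 0 0 -0.061 10;-7.3 12 0 0 0 -0.061 10;-6.6 12.4 0 0 0 -0.061 10"
}}

```text
clock: 12.9
eef_pos: [0.5274, -0.1202, 0.076]
orientation: [3.019, 0.69, -0.246]
contact_force: [-3.5, -1.4, -0.9]
finger_gap: 0.0213
grip_force: 20.0
```

Emit:
{"method": "move_arm", "body": {
  "moves": "-5.8 12.8 0 0 0 -0.061 10;-5 13.1 0 0 0 -0.061 10;-4.2 13.4 0 0 0 -0.061 10;-3.4 13.6 0 0 0 -0.061 10;0 0 0 0 0 0 10"
}}

```text
clock: 13.52
eef_pos: [0.5093, -0.0663, 0.0763]
orientation: [3.099, 0.327, -0.252]
contact_force: [-3.8, -1.2, -0.5]
finger_gap: 0.0216
grip_force: 20.0
```

```bash
python3 - <<'E'
from h import *; from kin import *
s=arm.state();print(s['clock'],s['eef_pos'],s['orientation'],s['finger_gap'],s['grip_force'],s['contact_force'])
g=snap('wrist','w12.png');t=snap('top','t12.png')
print(holes(0,g)); cv2.imwrite('pics/w12c.png',g[:,:,::-1])
for y in(-.012,-.020,-.028):print('pin?',y,proj('wrist',[.5894,y,.046]).round(1),proj('top',[.5894,y,.046]).round(1))
q=g[0:230,130:330].astype(int);q=cv2.resize(q.astype(np.uint8),(100,57),interpolation=cv2.INTER_AREA).astype(int)
for r in q: print(''.join('r' if v[0]>1.6*v[1] and v[0]>50 else ' .:-=+*#%@'[min(9,v.sum()//70)] for v in r))
E
```

```text
13.525 [ 0.50929303 -0.06629165  0.07626046] [ 3.09899854  0.32726208 -0.25235424] 0.02161649680279413 20.000429470092058 [-3.81435139 -1.24474326 -0.53418414]
[(214.0, 64.6, 21.0, 62.2)]
pin? -0.012 [204.8  66.3] [311.9 188.9]
pin? -0.02 [221.2  70. ] [314.8 188.9]
pin? -0.028 [237.6  73.7] [317.6 189. ]
@@@@@@@@@@@@@@@@@@@@@@@@@@@@@@@@@@@@@@@@@@@@@@@@@@@@@@@@@@@@%%%######+==+******+==+#################
@@@@@@@@@@@@@@@@@@@@@@@@@@@@@@@@@@@@@@@@@@@@@@@@@@@@@@@@@@@@########*++**********+=*################
@@@@@@@@@@@@@@@@@@@@@@@@@@@@@@@@@@@@@@@@@@@@@@@@@@@@@@@@@@@%########++***###******+*################
@@@@@@@@@@@@@@@@@@@@@@@@@@@@@@@@@@@@@@@@@@@@@@@@@@@@@@@@@@@%########**************+*################
@@@@@@@@@@@@@@@@@@@@@@@@@@@@@@@@@@@@@@@@@@@@@@@@@@@@@@@@@@@##########**#####*******#################
@@@@@@@@@@@@@@@@@@@@@@@@@@@@@@@@@@@@@@@@@@@@@@@@@@@@@@@@@@%###########***###******##################
@@@@@@@@@@@@@@@@@@@@@@@@@@@@@@@@@@@@@@@@@@@@@@@@@@@@@@@@@@##############********####################
@@@@@@@@@@@@@@@@@@@@@@@@@@@@@@@@@@@@@@@@@@@@@@@@@@@@@@@@@@############################
[... 4263 characters left out ...]
rrrrrrrrrrrrrrrrrrrrrrrrrrrrrrrrrrrrrrrrrrrrrrrrrr-*****************##************######****##
rrrrrrrrrrrrrrrrrrrrrrrrrrrrrrrrrrrrrrrrrrrrrrrrrrrrrrrr-******************#*************###*+*****#
rrrrrrrrrrrrrrrrrrrrrrrrrrrrrrrrrrrrrrrrrrrrrrrrrrrrrrrr-******************#****************+rrrr:--
rrrrrrrrrrrrrrrrrrrrrrrrrrrrrrrrrrrrrrrrrrrrrrrrrrrrrrrr-***********************************=rrrrrrr
rrrrrrrrrrrrrrrrrrrrrrrrrrrrrrrrrrrrrrrrrrrrrrrrrrrrrrrr-+**********************************=rrrrrrr
rrrrrrrrrrrrrrrrrrrrrrrrrrrrrrrrrrrrrrrrrrrrrrrrrrrrrrrrr+*******************+**************=rrrrrrr
rrrrrrrrrrrrrrrrrrrrrrrrrrrrrrrrrrrrrrrrrrrrrrrrrrrrrrrrr+****+*************++**************=rrrrrrr
```

The wrist view shows the slot with the bright pin top at about (225,69), and hole 4 at about (281,80) on the lifted bar. I'll measure both.

```bash
python3 - <<'E'
from h import *; from kin import *
s=arm.state();p=np.array(s['eef_pos']);R=Ro.from_rotvec(s['orientation']).as_matrix()
g=cv2.imread('pics/w12c.png')[:,:,::-1];G=g.sum(2)/3
m=(G[50:85,208:242]>150).astype(np.uint8);n,l,st,ce=cv2.connectedComponentsWithStats(m)
for k in range(1,n):print('pin cand',ce[k]+[208,50],st[k])
for (r0,r1,c0,c1) in((55,105,255,310),(125,170,255,310)):
    q=G[r0:r1,c0:c1]; print(r0,np.percentile(q,[1,10,50,90]).round())
    mm=(q<np.median(q)-18).astype(np.uint8); cs,_=cv2.findContours(mm,cv2.RETR_EXTERNAL,cv2.CHAIN_APPROX_NONE); c=max(cs,key=cv2.contourArea); e=cv2.fitEllipse(cv2.convexHull(c)); print('hole',e[0][0]+c0,e[0][1]+r0,e[1])
for z in(.03,.046):print('slot',z,proj('wrist',[.5894,-.02,z]).round(1))
print('pin',ray('wrist',(225,69.5),.046))
for uv,d in(((281,80),.15),((279.5,148),.18)):print(d,ray('wrist',uv,.038+d*np.sin(.16)-.0005).round(4))
c=camera_info('wrist');Rc=np.array(c['R']);print('cam',-Rc.T@np.array(c['t']),Rc[2])
E
```

```text
pin cand [227.41634241  53.61867704] [  0   0  34  11 257]
pin cand [222.93236715  76.25362319] [  0  13  34  22 414]
55 [115. 150. 168. 173.]
hole 280.441198348999 82.68465042114258 (29.3121395111084, 30.857419967651367)
125 [115. 149. 165. 170.]
hole 279.77915382385254 148.73376846313477 (27.61762809753418, 27.922670364379883)
slot 0.03 [225.6  67.5]
slot 0.046 [221.2  70. ]
pin [ 0.59000834 -0.02174647  0.046     ]
0.15 [ 0.5925 -0.0489  0.0614]
0.18 [ 0.563  -0.0545  0.0662]
cam [ 0.60965162 -0.04468806  0.2381134 ] [-0.4159421  -0.08643754 -0.90527384]
```

```bash
sed -i 's/^O=.*/O=np.array([.651,.004])/' kin.py; python3 - <<'E'
from h import *; from kin import *
pin=np.array([.590,-.0217]);h=-.0186
s=arm.state();p=np.array(s['eef_pos']);R=Ro.from_rotvec(s['orientation'])
q,Q=pose(.5757,.21,.16,h);print('model',q,'meas',p,(R.inv()*Q).as_rotvec().round(3))
th,ph=solve(pin,.16);print(th,ph);N=4
rows([(.5757+(th-.5757)*k/N,.21+(ph-.21)*k/N,.16,h) for k in range(1,N+1)],q,Q)
E
```

```text
model [ 0.51223066 -0.0656887   0.0768219 ] meas [ 0.50973394 -0.06750368  0.07638231] [-0.001  0.002 -0.   ]
0.5764760814693177 0.02948025131855783
[-1.9 10.3  0. ] [ 0.     0.    -0.045] pos [ 0.5103 -0.0554  0.0768]
[-1.4 10.4  0. ] [ 0.    -0.    -0.045] pos [ 0.5089 -0.045   0.0768]
[-1.  10.4  0. ] [ 0.    -0.    -0.045] pos [ 0.5079 -0.0346  0.0768]
[-0.5 10.5  0. ] [ 0.    -0.    -0.045] pos [ 0.5074 -0.0241  0.0768]
```

Emit:
{"method": "move_arm", "body": {
  "moves": "-1.9 10.3 0 0 0 -0.045 10;-1.4 10.4 0 0 0 -0.045 10;-1 10.4 0 0 0 -0.045 10;-0.5 10.5 0 0 0 -0.045 10;0 0 0 0 0 0 10"
}}

```text
clock: 14.25
eef_pos: [0.505, -0.0252, 0.0765]
orientation: [3.13, 0.048, -0.254]
contact_force: [-3.4, -0.1, 0.1]
finger_gap: 0.0212
grip_force: 20.0
```

```bash
cat > look.py <<'E'
import sys
from h import *; from kin import *
def look(name,t,rng):
    s=arm.state();print(s['clock'],np.round(s['eef_pos'],4),np.round(s['orientation'],3),s['finger_gap'],np.round(s['contact_force'],1))
    g=snap('wrist',name+'.png');G=g.sum(2)/3
    r0,r1,c0,c1=rng;q=cv2.resize(G[r0:r1,c0:c1],((c1-c0),(r1-r0)//2),interpolation=cv2.INTER_AREA)
    lo,hi=np.percentile(q,[1,98])
    for k,r in enumerate(q):print(str(r0+2*k).rjust(3),''.join(' .:-=+*#%@'[int(np.clip((v-lo)/(hi-lo)*9.9,0,9))] for v in r))
    pin=[.590,-.0217]
    for z in(.03,.046):print('pin pred',z,proj('wrist',pin+[z]).round(1))
E
python3 -c "
from look import *
look('w13',.16,(50,170,225,335))"
```

```text
14.25 [ 0.505  -0.0252  0.0765] [ 3.13   0.048 -0.254] 0.02117396506097216 [-3.4 -0.1  0.1]
 50 @@@@@@@@@@%+====+++++++++++++++++++++++=++++++++++++++++++++++++++++++++++++++=++=++=+++++++++++++++++++++++++
 52 @@@@@@@@@@%+====+++++++++=+++++++++++++++++++++++++++++++++++++++++=+++++++++++++=+=++++++++++++++++++++++++++
 54 @@@@@@@@@@#==-===+++++++++=++++++++++++++++++++++++++++++++++++++=+++++++++++++==+++=+++++++++++++++++++++++++
 56 @@@@@@@@@@#=---===+++++++==+++++++++++++=++++++++++++++++++++++++++++++++++++++++++==+++++++++++++++++++++++++
 58 @@@@@@@@@@%+=====+++++++==++++++++++++++++++++++++++++++++++++++++++++++++++++++++=+=+++++++++++++++*+++++++++
 60 @@@@@@@@@@@*=====++++++++=+++++++++++++=+++++++++++++++++++++++++++++++++++++++++++=++++++++++++++++*+++++++++
 62 @@@@@@@@@@@%*+====++++=+++=++++++++++++++++++++++++++++++++++++++=+++++++++++++++=+=++++++++++++++++++++++++++
 64 @@@@@@@@@@@@@@#+==++++++=++++++++++++++++=+++++++++++++++++++++++++++=+++++++++++++=++++++++++++++++++++++++++
 66 @%#+++*#@@@@@@#+==++++++++++++++++++++++++++++++++++=++++++++++++++++++++++++++===++
[... 5248 characters left out ...]
=--:....:---==--:.   .:-==+=====+==========+++++++++++++++++++++++++
160 ++++++++++++++++++=================+==========--::.. ..     .::-===========+========++++++++++++++++++++++++++
162 ++++++++++++++++++================================-----------===========+===========++++++=++++++++*+****+*+++
164 ++++*++++++++++*++==============+=====================+++=+=========================++++++++++++*++*********++
166 ++*++++++++++*+*++====================================+++============+=============++++++++++*****+++**+****++
168 +***+++++++++*+**+====================================+++==========================++++++++++*******+++++++**+
pin pred 0.03 [279.9  72.6]
pin pred 0.046 [279.9  75.5]
```

Looking through hole 4 I see the pin top at about (279.2,77.5), and the hole rim is centred at about (279.5,82). Now the offset.

```bash
python3 - <<'E'
from h import *; from kin import *
s=arm.state();p=np.array(s['eef_pos']);R=Ro.from_rotvec(s['orientation']);h=-.0186
P=ray('wrist',(279.2,77.3),.046);H=ray('wrist',(279.5,82),.038+.15*np.sin(.16)-.0005);H5=ray('wrist',(279.5,148),.038+.18*np.sin(.16)-.0005)
print('pin',P,'hole4 top',H,'hole5',H5,'offset pin-hole',((P-H)*1e3).round(1),'d45',np.linalg.norm(H-H5))
pin=P[:2];th,ph=solve(pin,.16);q,Q=pose(th,ph,.16,h)
print(th,ph,'model',q,'meas',p,(R.inv()*Q).as_rotvec().round(3))
way=[(*solve(pin,t),t,h) for t in(.14,.12,.10,.085,.07,.055,.04,.025,.01,0)]
rows(way,q,Q)
E
```

```text
pin [ 0.58917132 -0.0213885   0.046     ] hole4 top [ 0.58861408 -0.02156525  0.06139773] hole5 [ 0.5595143  -0.02247999  0.06617728] offset pin-hole [  0.6   0.2 -15.4] d45 0.0295038609178987
0.5720153400418123 0.02476766403178185 model [ 0.50654096 -0.02343548  0.0768219 ] meas [ 0.5051309  -0.02578987  0.07652982] [-0.     0.002  0.005]
[-0.4 -0.1 -4.6] [ 0.001 -0.02   0.001] pos [ 0.5061 -0.0235  0.0722]
[-0.4 -0.1 -4.7] [ 0.001 -0.02   0.001] pos [ 0.5058 -0.0236  0.0675]
[-0.3 -0.1 -4.7] [ 0.001 -0.02   0.001] pos [ 0.5054 -0.0237  0.0629]
[-0.2 -0.  -3.5] [ 0.    -0.015  0.   ] pos [ 0.5052 -0.0237  0.0593]
[-0.2 -0.  -3.5] [ 0.    -0.015  0.   ] pos [ 0.505  -0.0237  0.0558]
[-0.2 -0.  -3.5] [ 0.    -0.015  0.   ] pos [ 0.5048 -0.0237  0.0523]
[-0.2 -0.  -3.5] [ 0.    -0.015  0.   ] pos [ 0.5046 -0.0237  0.0488]
[-0.2  0.  -3.5] [ 0.    -0.015 -0.   ] pos [ 0.5044 -0.0237  0.0453]
[-0.1  0.  -3.5] [ 0.    -0.015 -0.   ] pos [ 0.5043 -0.0237  0.0417]
[-0.1  0.  -2.3] [ 0.   -0.01 -0.  ] pos [ 0.5042 -0.0237  0.0394]
```

Emit:
{"method": "move_arm", "body": {
  "moves": "1.5 0.2 0 0 0 0 10;-0.4 -0.1 -4.6 0.001 -0.02 0.001 10;-0.4 -0.1 -4.7 0.001 -0.02 0.001 10;0 0 0 0 0 0 10"
}}

```text
clock: 14.8
eef_pos: [0.505, -0.0258, 0.067]
orientation: [3.135, 0.048, -0.191]
contact_force: [-3.7, 0.7, 0.0]
finger_gap: 0.0214
grip_force: 20.0
```

```bash
python3 -c "
from look import *
look('w14',.12,(66,112,255,305))
for uv in((280,88),):print(ray('wrist',uv,.038+.15*np.sin(.12)-.0005))"
```

```text
14.8 [ 0.505  -0.0258  0.067 ] [ 3.135  0.048 -0.191] 0.02136298381817496 [-3.7  0.7  0. ]
 66 @@@@@@@@@@@@@@@@@@@@@@@@@@@@@@@@@@@@@@@@@@@@@@@@@@
 68 @@@@@@@@@@@@@@@@@@%%#*******##%%@@@@@@@@@@@@@@@@@@
 70 @@@@@@@@@@@@@@@%#*++===========+*#%@@@@@@@@@@@@@@@
 72 @@@@@@@@@@@@@%#*+===+++++++=-:::=+*#%@@@@@@@@@@@@@
 74 @@@@@@@@@@@@%*+===+*######*++=:. :-+*%@@@@@@@@@@@@
 76 @@@@@@@@@@@%*+==+#%%@@@@%@%%#+=:  .-+*%@@@@@@@@@@@
 78 @@@@@@@@@@%#+=-=*%%@@@@@@@@%#*=:.  .-+#@@@@@@@@@@@
 80 @@@@@@@@@%%*=:-=*%%@@@%@@%@%#*=-.   :=*%@@@@@@@@@@
 82 @@@@@@@@@%#*-.:=*#%@%@@@@@%%*+-:    .=*%@@@@@@@@@@
 84 @@@@@@@@@%#*=. :-+*%%%@@%%#*+-:.    :=*%@@@@@@@@@@
 86 @@@@@@@@@@%#+:..:--=+****+==::      -+#%@@@@@@@@@@
 88 @@@@@@@@@@%#******++=====++****++++=+*%@@@@@@@@@@@
 90 @@@@@@@@@@@%###############%%%%%%##**%@@@@@@@@@@@@
 92 @@@@@@@@@@@@%%#########%%%%%%@%%##*#%@@@@@@@@@@@@@
 94 @@@@@@@@@@@@@@%%########%%%%%%%###%%@@@@@@@@@@@@@@
 96 @@@@@@@@@@@@@@@@@%%######%#####%%@@@@@@@@@@@@@@@@@
 98 @@@@@@@@@@@@@@@@@@@@@%%%@@%@@@@@@@@@@@@@@@@@@@@@@@
100 @@@@@@@@@@@@@@@@@@@@@@@@@@@@@@@@@@@@@@@@@@@@@@@@@@
102 @@@@@@@@@@@@@@@@@@@@@@@@@@@@@@@@@@@@@@@@@@@@@@@@@@
104 @@@@@@@@@@@@@@@@@@@@@@@@@@@@@@@@@@@@@@@@@@@@@@@@@@
106 @@@@@@@@@@@@@@@@@@@@@@@@@@@@@@@@@@@@@@@@@@@@@@@@@@
108 @@@@@@@@@@@@@@@@@@@@@@@@@@@@@@@@@@@@@@@@@@@@@@@@@@
110 @@@@@@@@@@@@@@@@@@@@@@@@@@@@@@@@@@@@@@@@@@@@@@@@@@
pin pred 0.03 [280.   77.4]
pin pred 0.046 [280.   79.3]
[ 0.58683001 -0.02180545  0.05545683]
```

```bash
python3 -c "
from look import *
H=ray('wrist',(279.4,83),.038+.15*np.sin(.12)-.0005);P=ray('wrist',(277.3,79.8),.046);print(H,P,((P-H)*1e3).round(2))
print('want pin-hole top x', -1e3*.006*np.sin(.12))"
```

```text
[ 0.58896935 -0.02146521  0.05545683] [ 0.58974147 -0.02043288  0.046     ] [ 0.77  1.03 -9.46]
want pin-hole top x -0.7182732437335162
```

Emit:
{"method": "move_arm", "body": {
  "moves": "1.5 1 0 0 0 0 10;0 0 0 0 0 0 10;0 0 0 0 0 0 10"
}}

```text
clock: 15.22
eef_pos: [0.5077, -0.0245, 0.0675]
orientation: [3.135, 0.049, -0.189]
contact_force: [-3.0, 0.0, -0.5]
finger_gap: 0.0213
grip_force: 20.0
```

```bash
python3 -c "
from look import *
look('w15',.12,(66,112,255,305))"
```

```text
15.225 [ 0.5077 -0.0245  0.0675] [ 3.135  0.049 -0.189] 0.02127566246109701 [-3.   0.  -0.5]
 66 @@@@@@@@@@@@@@@@@@@@@@@@@@@@@@@@@@@@@@@@@@@@@@@@@@
 68 @@@@@@@@@@@@@@@@@@%%##******##%%@@@@@@@@@@@@@@@@@@
 70 @@@@@@@@@@@@@@@%#**+++++++++++++*#%@@@@@@@@@@@@@@@
 72 @@@@@@@@@@@@@%#*+=++*########**+=+*#%@@@@@@@@@@@@@
 74 @@@@@@@@@@@@%#+=:...::------==--::-+*%@@@@@@@@@@@@
 76 @@@@@@@@@@@%#+=.   .::--==---::.  .-+*%@@@@@@@@@@@
 78 @@@@@@@@@@%#+=.   .-=+++****++=-.  .-+#%@@@@@@@@@@
 80 @@@@@@@@@@#*=:   :-=+*#%%%%%##*==:  .=*%@@@@@@@@@@
 82 @@@@@@@@@@#*=.  .-=*#%@@@@@@@%#*+-. .-+#%@@@@@@@@@
 84 @@@@@@@@@@%*=.  :-+#%@@@@@@%@%%#+-: .-*#@@@@@@@@@@
 86 @@@@@@@@@@%#+:  :-+#%%@@@@@%%@%*+-. :=*%@@@@@@@@@@
 88 @@@@@@@@@@%%*=: .:=*%%@@@@@%%%#*=:..=+#@@@@@@@@@@@
 90 @@@@@@@@@@@%#*=: .:-+#%%%%%%#*+=:.:=*#%@@@@@@@@@@@
 92 @@@@@@@@@@@@@%#+-::--==+***+==-::-+*%%@@@@@@@@@@@@
 94 @@@@@@@@@@@@@@%%#*##**+====++*****#%%@@@@@@@@@@@@@
 96 @@@@@@@@@@@@@@@@%%%#############%%@@@@@@@@@@@@@@@@
 98 @@@@@@@@@@@@@@@@@@@@%%%%%%%%%%@@@@@@@@@@@@@@@@@@@@
100 @@@@@@@@@@@@@@@@@@@@@@@@@@@@@@@@@@@@@@@@@@@@@@@@@@
102 @@@@@@@@@@@@@@@@@@@@@@@@@@@@@@@@@@@@@@@@@@@@@@@@@%
104 @@@@@@@@@@@@@@@@@@@@@@@@@@@@@@@@@@@@@@@@@@@@@@@@@@
106 @@@@@@@@@@@@@@@@@@@@@@@@@@@@@@@@@@@@@@@@@@@@@@@@@@
108 @@@@@@@@@@@@@@@@@@@@@@@@@@@@@@@@@@@@@@@@@@@@@@@@@@
110 @@@@@@@@@%@@@@@@@@@@@@@@@@@@@@@@@@@@@@@@@@@@@@@@@@
pin pred 0.03 [282.3  82.2]
pin pred 0.046 [282.5  84.5]
```

Emit:
{"method": "move_arm", "body": {
  "moves": "-0.8 0 0 0 0 0 10;-0.3 -0.1 -4.7 0.001 -0.02 0.001 10;0 0 0 0 0 0 10;0 0 0 0 0 0 10"
}}

```text
clock: 15.78
eef_pos: [0.5061, -0.0248, 0.0627]
orientation: [-3.137, -0.05, 0.159]
contact_force: [-4.1, -1.5, -0.7]
finger_gap: 0.0214
grip_force: 20.0
```

```bash
python3 -c "
from look import *
look('w16',.10,(66,112,255,305))"
```

```text
15.775 [ 0.5061 -0.0248  0.0627] [-3.137 -0.05   0.159] 0.021447308635348623 [-4.1 -1.5 -0.7]
 66 @@@@@@@@@@@@@@@@@@@@@@@@@@@@@@@@@@@@@@@@@@@@@@@@@@
 68 @@@@@@@@@@@@@@@@@@@%%#********#%@@@@@@@@@@@@@@@@@@
 70 @@@@@@@@@@@@@@@@%#*+===+++++===++##%@@@@@@@@@@@@@@
 72 @@@@@@@@@@@@@%%#++-..:--===---:::=+*#%@@@@@@@@@@@@
 74 @@@@@@@@@@@@%#*+-.  .:--===--:.   :=+#%@@@@@@@@@@@
 76 @@@@@@@@@@@@#*=:  .-=++*****++=:.  .-+#%@@@@@@@@@@
 78 @@@@@@@@@@@%*=: .:=+*#%%@@@%%#++-.  :=*#@@@@@@@@@@
 80 @@@@@@@@@@%#+-  .-+*%%@@@@@@@%#*=:   :+#%@@@@@@@@@
 82 @@@@@@@@@@%#+-  :=*#%@@@@@@@@%%*=-.  :=*%@@@@@@@@@
 84 @@@@@@@@@@%#+-  .=*%@@@@@@@%@%%*=-.  :=*%@@@@@@@@@
 86 @@@@@@@@@@@%*-. .:=#%@@@@@%%@%#+-:   -+#%@@@@@@@@@
 88 @@@@@@@@@@@%#+-. .:=*#%%@%%%#*+-:   :=*%@@@@@@@@@@
 90 @@@@@@@@@@@@%#+-. .:-==+++++=-:.   :=*%@@@@@@@@@@@
 92 @@@@@@@@@@@@%%#*+++***+=-==+++***+++#%@@@@@@@@@@@@
 94 @@@@@@@@@@@@@@%%###############%####%@@@@@@@@@@@@@
 96 @@@@@@@@@@@@@@@@@%%%##########*##%%@@@@@@@@@@@@@@@
 98 @@@@@@@@@@@@@@@@@@@@@@%%%%%%%%@@@@@@@@@@@@@@@@@@@@
100 @@@@@@@@@@@@@@@@@@@@@@@@@@@@@@@@@@@@@@@@@@@@@@@@@@
102 @@@@@@@@@@@%@@@@@@@@@@@@@@@@@@@@@@@@@@@@@@@@@@@@@@
104 @@@@@@@@@@@@@@@@@@@@@@@@@@@@@@@@@@@@@@@@@@@@@@@@@@
106 @@@@@@@@@@%@@@@@@@@@@@@@@@@@@@@@@@@@@@@@@@@@@@@@@@
108 @@@@@@@@@%@@@@@@@@@@@@@@@@@@@@@@@@@@@@@@@@@@@@@@@@
110 @@@@@@@@@@@@@@@@@@@@@@@@@@@@@@@@@@@@@@@@@@@@@@@@@@
pin pred 0.03 [282.1  81. ]
pin pred 0.046 [282.3  82.5]
```

```bash
python3 -c "
from look import *
H=ray('wrist',(280.1,83),.0525);P=ray('wrist',(279.1,83.2),.046);print(H,P,((P-H)*1e3).round(2),'want x',-.6)"
```

```text
[ 0.59004528 -0.02066364  0.0525    ] [ 0.58963929 -0.02020844  0.046     ] [-0.41  0.46 -6.5 ] want x -0.6
```

Emit:
{"method": "move_arm", "body": {
  "moves": "0.1 0.4 0 0 0 0 10;-0.2 0 -3.5 0 -0.015 0 10;0 0 0 0 0 0 10;0 0 0 0 0 0 10"
}}

```text
clock: 16.32
eef_pos: [0.5061, -0.0243, 0.0592]
orientation: [3.138, 0.05, -0.135]
contact_force: [-3.6, -0.1, 0.5]
finger_gap: 0.0212
grip_force: 20.0
```

Emit:
{"method": "move_arm", "body": {
  "moves": "-0.2 0 -3.5 0 -0.015 0 10;0 0 0 0 0 0 10;0 0 0 0 0 0 10"
}}

```text
clock: 16.7
eef_pos: [0.5059, -0.0243, 0.0557]
orientation: [3.139, 0.05, -0.112]
contact_force: [-3.5, -0.6, -1.5]
finger_gap: 0.0214
grip_force: 20.0
```

```bash
python3 -c "
from look import *
look('w17',.07,(66,112,255,305))"
```

```text
16.7 [ 0.5059 -0.0243  0.0557] [ 3.139  0.05  -0.112] 0.02135561006648756 [-3.5 -0.6 -1.5]
 66 @@@@@@@@@@@@@@@@@@@@@@@@@@@@@@@@@@@@@@@@@@@@@@@@@@
 68 @@@@@@@@@@@@@@@@@@@@%########%%@@@@@@@@@@@@@@@@@@@
 70 @%%%%%%%%%%%%%%@@%*+==+******+++*#%@@@@@@@@@@@@@@@
 72 %#************++==-=*%%@@@@@%%#*++**%@@@@@@@@@@@@@
 74 %#***********+=-:   :---=======-:.:-+#@@@@@@@@@@@@
 76 ************+=-.    .:-==+++=--:.  .:=*#%%%%%%%%%%
 78 ***********+=-.   .:=+#%%@@@%#*=:.  .:-+**********
 80 **********++=:   .:-+*#%%%%%%%#+-:.  .-=+*********
 82 **********++-:   .:=+**********+=-:  .:=+*********
 84 ***********+=:   .:=+**********++-:. .:=+*********
 86 ***********+=:   .:-+**********+=-:  .-=+*********
 88 ***********++-:   .:=+********+=-:. .:=+**********
 90 ************++=:   .:-==+++++=-:.. .:=+***********
 92 *************++=:.  ..:::::::...  :-=+************
 94 ***************++=----===---=-----=++*************
 96 *****************++++=+=+++====+++****************
 98 **********************++++*+++********************
100 **************************************************
102 **************************************************
104 **************************************************
106 **************************************************
108 **************************************************
110 **************************************************
pin pred 0.03 [283.1  82.7]
pin pred 0.046 [283.4  83.3]
```

Pin is centred in the hole and entering, with no contact force. I'll lower on gently.

Emit:
{"method": "move_arm", "body": {
  "moves": "-0.2 0 -3.5 0 -0.015 0 10;0 0 0 0 0 0 10;-0.2 0 -3.5 0 -0.015 0 10;0 0 0 0 0 0 10"
}}

```text
clock: 17.25
eef_pos: [0.5051, -0.0243, 0.0484]
orientation: [3.14, 0.05, -0.065]
contact_force: [-3.3, 0.2, -0.7]
finger_gap: 0.0214
grip_force: 20.0
```

Emit:
{"method": "move_arm", "body": {
  "moves": "-0.2 0 -3.5 0 -0.015 0 10;0 0 0 0 0 0 10;-0.1 0 -3 0 -0.013 0 10;0 0 0 0 0 0 10"
}}

```text
clock: 17.75
eef_pos: [0.505, -0.0243, 0.042]
orientation: [3.14, 0.05, -0.021]
contact_force: [-4.8, -0.4, -0.3]
finger_gap: 0.0211
grip_force: 20.0
```

```bash
python3 -c "
from look import *
look('w18',.01,(66,112,255,305))"
```

```text
17.75 [ 0.505  -0.0243  0.042 ] [ 3.14   0.05  -0.021] 0.021135682712678246 [-4.8 -0.4 -0.3]
 66 @@@@@@@@@@@@@@@@@@@@@@@@@@@@@@@@@@@@@@@@@@@@@@@@@@
 68 @@@@@@@@@@@@@@@@@@@@%###*+++*#%@@@@@@@@@@@@@@@@@@@
 70 @@@@@@@@@@@@@@@@%%*++===++++===+*#%@@@@@@@@@@@@@@@
 72 @@@@@@@@@@@@@@%**=-::--=++++=----=+#%@@@@@@@@@@@@@
 74 @@@@@@@@@@@@@#+-:.  .:-=+++++==-..:=+#@@@@@@@@@@@@
 76 @@@@@@@@@@@@#+:   .:=*#%@@@@@%#*=:..:=#@@@@@@@@@@@
 78 @@@@@@@@@@@%*=.  .-+#@@@@@@@@@@@*=:..-+%@@@@@@@@@@
 80 @@@@@@@@@@@%+-   :=#@@@@@@@@@@@@%*-. :+#@@@@@@@@@@
 82 @@@@@@@@@@@#+:  .:=#@@@@@@@@@@@@@*-: :=#@@@@@@@@@@
 84 @@@@@@@@@@@#+:   :=*@@@@@@@@@@@@%+-. :+#%@@@@@@@@@
 86 @@@@@@@@@@@%*-.  .:=#@@@@@@@@@@%*-:  -*%@@@@@@@@@@
 88 @@@@@@@@@@@@#+-   .:-+#%@@@@@%*=-.  :+#@@@@@@@@@@@
 90 @@@@@@@@@@@@@#+-    .:--=====-::.  :+#%@@@@@@@@@@@
 92 @@@@@@@@@@@@@%#+-.    ........   :-+#@@@@@@@@@@@@@
 94 @@@@@@@@@@@@@@@%#*==---------:--=*#%@@@@@@@@@@@@@@
 96 @@@@@@@@@@@@@@@@@@%#**********##%@@@@@@@@@@@@@@@@@
 98 @@@@@@@@@@@@@@@@@@@@@@@@@@@@@@@@@@@@@@@@@@@@@@@@@@
100 @@@@@@@@@@@@@@@@@@@@@@@@@@@@@@@@@@@@@@@@@@@@@@@@@@
102 @@@@@@@@@@@@@@@@@@@@@@@@@@@@@@@@@@@@@@@@@@@@@@@@@@
104 @@@@@@@@@@@@@@@@@@@@@@@@@@@@@@@@@@@@@@@@@@@@@@@@@@
106 @@@@@@@@@@@@@@@@@@@@@@@@@@@@@@@@@@@@@@@@@@@@@@@@@@
108 @@@@@@@@@@@@@@@@@@@@@@@@@@@@@@@@@@@@@@@@@@@@@@@@@@
110 @@@@@@@@@@@@@@@@@@@@@@@@@@@@@@@@@@@@@@@@@@@@@@@@@@
pin pred 0.03 [283.3  83. ]
pin pred 0.046 [283.8  81.4]
```

Emit:
{"method": "move_arm", "body": {
  "moves": "-0.1 0 -1.5 0 -0.006 0 10;0 0 -1.1 0 -0.004 0 10;0 0 0 0 0 0 10;0 0 0 0 0 0 10"
}}

```text
clock: 18.3
eef_pos: [0.5054, -0.0243, 0.0397]
orientation: [3.14, 0.05, -0.004]
contact_force: [-3.4, 0.5, 0.5]
finger_gap: 0.0213
grip_force: 20.0
```

Emit:
{"method": "move_arm", "body": {
  "moves": "0 0 -1 0 -0.004 0 10;0 0 0 0 0 0 10;0 0 0 0 0 0 10"
}}

```text
clock: 18.68
eef_pos: [0.5053, -0.0243, 0.0386]
orientation: [3.14, 0.05, 0.002]
contact_force: [-3.8, -0.2, 1.2]
finger_gap: 0.0215
grip_force: 20.0
```

Emit:
{"method": "move_arm", "body": {
  "moves": "0 0 -1 0 -0.004 0 10;0 0 0 0 0 0 10;0 0 0 0 0 0 10"
}}

```text
clock: 19.05
eef_pos: [0.5053, -0.0243, 0.0376]
orientation: [3.14, 0.05, 0.008]
contact_force: [-4.3, 0.0, 1.4]
finger_gap: 0.0217
grip_force: 20.0
```

Emit:
{"method": "move_arm", "body": {
  "moves": "0 0 -1 0 -0.004 0 10;0 0 0 0 0 0 10;0 0 -1 0 -0.004 0 10;0 0 0 0 0 0 10"
}}

```text
clock: 19.55
eef_pos: [0.5052, -0.0243, 0.0356]
orientation: [3.14, 0.05, 0.021]
contact_force: [-4.0, -0.3, 3.4]
finger_gap: 0.0211
grip_force: 20.0
```

```bash
python3 - <<'E'
from h import *; from kin import *
s=arm.state();print(s['contact_force'],s['eef_pos'])
g=snap('wrist','w19.png');G=g.sum(2)/3
for a,b in((60,105),(125,180)):
    q=G[a:b,255:305];m=(q<np.median(q)-25).astype(np.uint8);cs,_=cv2.findContours(m,cv2.RETR_EXTERNAL,cv2.CHAIN_APPROX_NONE)
    e=cv2.fitEllipse(cv2.convexHull(max(cs,key=cv2.contourArea)));print('hole px',e[0][0]+255,e[0][1]+a,e[1],'at z .0375',ray('wrist',(e[0][0]+255,e[0][1]+a),.0375).round(4))
E
```

```text
[-3.97995397 -0.25697955  3.39066645] [ 0.50522972 -0.02430431  0.03560906]
hole px 280.0591049194336 82.7470645904541 (29.048221588134766, 31.24941062927246) at z .0375 [ 0.5897 -0.0201  0.0375]
hole px 279.1558132171631 150.92732620239258 (25.798187255859375, 27.823408126831055) at z .0375 [ 0.5596 -0.0207  0.0375]
```

Bar presses the sill with about 3.4 N. I'll ease the load onto the pin, then let go.

Emit:
{"method": "move_arm", "body": {
  "moves": "-0.6 0 1 0 0.004 0 10;-0.6 0 0 0 0 0 10;0 0 0 0 0 0 30;0 0 0 0 0 0 50;0 0 0 0 0 0 50"
}}

```text
clock: 20.23
eef_pos: [0.5047, -0.0242, 0.0368]
orientation: [3.14, 0.05, 0.016]
contact_force: [-1.1, 0.6, 0.3]
finger_gap: 0.0425
grip_force: 0.0
```

```bash
python3 -c "
from look import *
look('w20',0,(60,170,250,310))"
```

```text
20.225 [ 0.5047 -0.0242  0.0368] [3.14  0.05  0.016] 0.042488550405036504 [-1.1  0.6  0.3]
 60 @@@@@@@@@@@@@@@@@@@@@@@@@@@@@@@@@@@@@@@@@@@@@@@@@@@@@@@@@@@@
 62 @@@@@@@@@@@@@@@@@@@@@@@@@@@@@@@@@@@@@@@@@@@@@@@@@@@@@@@@@@@@
 64 @@@@@@@@@@@@@@@@@@@@@@@@@@@@@@@@@@@@@@@@@@@@@@@@@@@@@@@@@@@@
 66 @@@@@@@@@@@@@@@@@@@@@@@@@@@@@@@@@@@@@@@@@@@@@@@@@@@@@@@@@@@@
 68 @@@@@@@@@@@@@@@@@@@@@@@@@@@@@@@@@@@@@@@@@@@@@@@@@@@@@@@@@@@@
 70 @@@@@@@@@@@@@@@@@@@@@@@@@@@%######%%@@@@@@@@@@@@@@@@@@@@@@@@
 72 @@@@@@@@@@@@@@@@@@@@@@@%*+=---=======*%@@@@@@@@@@@@@@@@@@@@@
 74 @@@@@@@@@@@@@@@@@@@@%#*=::-+#%@@@%%#+--=*%@@@@@@@@@@@@@@@@@@
 76 @@@@@@@@@@@@@@@@@@@#+=-:-+#@@@@@@@@@@*=:-+#@@@@@@@@@@@@@@@@@
 78 @@@@@@@@@@@@@@@@@%*-:..:+%@@@@@@@@@@@@*-:-+#@@@@@@@@@@@@@@@@
 80 @@@@@@@@@@@@@@@@@#=:  .=#@@@@@@@@@@@@@#=::-+%@@@@@@@@@@@@@@@
 82 @@@@@@@@@@@@@@@@%*=.  .-*%@@@@@@@@@@@@#=. .=*%@@@@@@@@@@@@@@
 84 @@@@@@@@@@@@@@@@#+-    :=#@@@@@@@@@@@%+-.  -+#@@@@@@@@@@@@@@
 86 @@@@@@@@@@@@@@@@#+:    .:-+#@@@@@@@%*=:.   -+#@@@@@@@@@@@@@@
 88 @@@@@@@@@@@@@@@@%*-      .:-=++**+=-:.     -*%@@@@@@@@@@@@@@
 90 @@@@@@@@@@@@@@@@%*=.       ...
[... 1922 characters left out ...]
++=+++++++++==--=++******#*****++*+*++=-:-=++++++=+=+=+=++
152 +=+=++++++++++==--=+****************+++++=:-==+++++++++=++++
154 +==+++++++++=+==---+*****************++*+-:-==++++++=++=++++
156 ++===+++++++++==---=+******************+=-:-==+++++=+++==+++
158 +=+=+++++++++=====--=+****************+-::-=+++++++++=+=++++
160 ===+=++++++========-:-=++**********++=-::-==+++++++++===+=++
162 +====++++++==+=++===--::-==+++++===-:::-==++++++++=+=+==++++
164 ====+++++++=+=+===+====---:::::::::---====++++=++++======+++
166 +++===++++==+====+++=++================+=++++=++=+++====++++
168 +====++++++========+=+=+++++++++++===+++++++++++++++=====+++
pin pred 0.03 [283.7  81.7]
pin pred 0.046 [284.1  79. ]
```

Released; the pin now bears on the hole's outer edge. I'll rise clear, close, and press the knob top gently once to make sure the bar is flat.

Emit:
{"method": "move_arm", "body": {
  "moves": "0 0 0 0 0 0 60;0 0 15 0 -0.016 0 60;0 0 20 0 0 0 60;0 0 20 0 0 0 60;0 0 0 0 0 0 0"
}}

```text
clock: 20.9
eef_pos: [0.5057, -0.0244, 0.0939]
orientation: [3.138, 0.05, 0.047]
contact_force: [0.7, 0.2, -1.1]
finger_gap: 0.0557
grip_force: 0.0
```

Emit:
{"method": "move_arm", "body": {
  "moves": "0 0 0 0 0 0 0;0 0 0 0 0 0 0;0 0 -10 0 0 0 0;0 0 -10 0 0 0 0;0 0 0 0 0 0 0"
}}

```text
clock: 21.52
eef_pos: [0.5028, -0.0241, 0.07]
orientation: [3.14, 0.05, 0.035]
contact_force: [-0.1, -0.0, -0.3]
finger_gap: 0.0076
grip_force: 0.0
```

Emit:
{"method": "move_arm", "body": {
  "moves": "0 0 -2 0 0 0 0;0 0 -2 0 0 0 0;0 0 0 0 0 0 0;0 0 0 0 0 0 0"
}}

```text
clock: 22.02
eef_pos: [0.5042, -0.0243, 0.0678]
orientation: [3.139, 0.05, 0.04]
contact_force: [-0.5, -0.9, -0.2]
finger_gap: 0.0004
grip_force: 0.0
```

Emit:
{"method": "move_arm", "body": {
  "moves": "0 0 -2 0 0 0 0;0 0 0 0 0 0 0;0 0 -1 0 0 0 0;0 0 0 0 0 0 0"
}}

```text
clock: 22.52
eef_pos: [0.5039, -0.0243, 0.0645]
orientation: [3.139, 0.05, 0.039]
contact_force: [0.2, 0.2, 0.2]
finger_gap: 0.0007
grip_force: 0.0
```

Emit:
{"method": "move_arm", "body": {
  "moves": "0 0 -1 0 0 0 0;0 0 0 0 0 0 0;0 0 -1 0 0 0 0;0 0 0 0 0 0 0"
}}

```text
clock: 23.02
eef_pos: [0.5041, -0.0243, 0.0626]
orientation: [3.139, 0.05, 0.039]
contact_force: [-0.4, 0.6, 1.4]
finger_gap: 0.0006
grip_force: 0.2
```

Emit:
{"method": "move_arm", "body": {
  "moves": "0 0 -1 0 0 0 0;0 0 0 0 0 0 0;0 0 -1 0 0 0 0;0 0 0 0 0 0 0"
}}

```text
clock: 23.52
eef_pos: [0.5038, -0.0243, 0.0605]
orientation: [3.139, 0.05, 0.038]
contact_force: [-1.1, -0.2, 2.2]
finger_gap: 0.0003
grip_force: 1.1
```

Emit:
{"method": "move_arm", "body": {
  "moves": "0 0 -1 0 0 0 0;0 0 0 0 0 0 0;0 0 -1 0 0 0 0;0 0 0 0 0 0 0"
}}

```text
clock: 24.02
eef_pos: [0.5038, -0.0243, 0.0585]
orientation: [3.139, 0.05, 0.039]
contact_force: [-3.0, -0.4, 2.5]
finger_gap: 0.0
grip_force: 1.5
```

Emit:
{"method": "move_arm", "body": {
  "moves": "0 0 5 0 0 0 0;0 0 25 0 0 0 0;0 0 40 0 0 0 0;0 0 50 0 0 0 0;-40 0 20 0 0 0 0"
}}

```text
clock: 24.65
eef_pos: [0.4673, -0.0239, 0.2022]
orientation: [3.14, 0.052, 0.051]
contact_force: [-0.6, -0.2, 1.1]
finger_gap: 0.0006
grip_force: 0.0
```

```bash
python3 - <<'E'
from h import *; from kin import *
s=arm.state();print(s['clock'],s['contact_force'],s['eef_pos'])
g=snap('wrist','w21.png');G=g.sum(2)/3;b=snap('scene','s21.png');t=snap('top','t21.png')
for z in(.0375,.046):print('pin pred',z,proj('wrist',[.5897,-.0203,z]).round(1))
O2=O;th,ph=solve(np.array([.5897,-.0203]),0)
bb=-np.array([np.cos(ph),np.sin(ph)])
for d in(.09,.12,.15,.18):print(d,proj('wrist',[*(riv(th)+bb*d),.0375]).round(1))
m=(G<np.median(G)) 
print(holes(0,g))
u,v=proj('wrist',[.5897,-.0203,.04]).astype(int);q=g[max(0,v-45):v+65,u-45:u+45];q=cv2.resize(q,(90,q.shape[0]//2),interpolation=cv2.INTER_AREA).sum(2)/3
lo,hi=np.percentile(q,[1,98])
for r in q:print(''.join(' .:-=+*#%@'[int(np.clip((x-lo)/(hi-lo)*9.9,0,9))] for x in r))
E
```

```text
24.65 [-0.56657736 -0.22149093  1.11546292] [ 0.467317  -0.0238507  0.2021919]
pin pred 0.0375 [280.2  49.8]
pin pred 0.046 [280.2  48. ]
0.09 [281.  -29.8]
0.12 [280.6  10.9]
0.15 [280.2  49.8]
0.18 [279.8  86.8]
[]
@@@@@@@@@@@@@@@@@@@@@@@@@@@@@@@@@@@@@@@@@@@@@@@@@@@@@@@@@@@@@@@@@@@@@@@@@@@@@@@@@@@@@@@@@@
@@@@@@@@@@@@@@@@@@@@@@@@@@@@@@@@@@@@@@@@@@@@@@@@@@@@@@@@@@@@@@@@@@@@@@@@@@@@@@@@@@@@@@@@@@
@@@@@@@@@@@@@@@@@@@@@@@@@@@@@@@@@@@@@@@@@@@@@@@@@@@@@@@@@@@@@@@@@@@@@@@@@@@@@@@@@@@@@@@@@@
@@@@@@@@@@@@@@@@@@@@@@@@@@@@@@@@@@@@@@@@@@@@%#####%@@@@@@@@@@@@@@@@@@@@@@@@@@@@@@@@@@@@@@@
@@@@@@@@@@@@@@@@@@@@@@@@@@@@@@@@@@@@@@@@@%*-       -*%@@@@@@@@@@@@@@@@@@@@@@@@@@@@@@@@@@@@
@@@@@@@@@@@@@@@@@@@@@@@@@@@@@@@@@@@@@@@@%=.:=*#%#*=..=#@@@@@@@@@@@@@@@@@@@@@@@@@@@@@@@@@@@
@@@@@@@@@@@@@@@@@@@@@@@@@@@@@@@@@@@@@@@%=:+%@@@@@@@%=:+%@@@@@@@@@@@@@@@@@@@@@@@@@@@@@@@@@@
@@@@@@@@@@@@@@@@@@@@@@@@@@@@@@@@@@@@@@@#++%@@@@@@@@@%*+%@@@@@@@@@@@@@@@@@@@@@@@@@@@@@@@@@@
@@@@@@@@@@@@@@@@@@@@@@@@@@@@@@@@@@@@@@@%#%@@@@@@@@@@@%*%@@@@@@@@@@@@@@@@@@@@@@@@@@@@@@@@@@
@@@@@@@@@@@@@@@@@@@@@@@@@@@@@@@@@@@@@@@@%%@@@@@@@@@@%##%@@@@@@@@
[... 3421 characters left out ...]
@@@@@@@@@@@@@##%@@@@@@@%%%@@@@@@@@@@@@@@@@@@@@@@@@@@@@@@@@@@@@@
@@@@@@@@@@@@@@@@@@@@@@@@@@@@@@@@@@@@@@@@@%%###***#%%@@@@@@@@@@@@@@@@@@@@@@@@@@@@@@@@@@@@@@
@@@@@@@@@@@@@@@@@@@@@@@@@@@@@@@@@@@@@@@@@@@@@@@@@@@@@@@@@@@@@@@@@@@@@@@@@@@@@@@@@@@@@@@@@@
@@@@@@@@@@@@@@@@@@@@@@@@@@@@@@@@@@@@@@@@@@@@@@@@@@@@@@@@@@@@@@@@@@@@@@@@@@@@@@@@@@@@@@@@@@
@@@@@@@@@@@@@@@@@@@@@@@@@@@@@@@@@@@@@@@@@@@@@@@@@@@@@@@@@@@@@@@@@@@@@@@@@@@@@@@@@@@@@@@@@@
@@@@@@@@@@@@@@@@@@@@@@@@@@@@@@@@@@@@@@@@@@@@@@@@@@@@@@@@@@@@@@@@@@@@@@@@@@@@@@@@@@@@@@@@@@
@@@@@@@@@@@@@@@@@@@@@@@@@@@@@@@@@@@@@@@@@@@@@@@@@@@@@@@@@@@@@@@@@@@@@@@@@@@@@@@@@@@@@@@@@@
@@@@@@@@@@@@@@@@@@@@@@@@@@@@@@@@@@@@@@@@@@@@@@@@@@@@@@@@@@@@@@@@@@@@@@@@@@@@@@@@@@@@@@@@@@
```

The pin stands in hole 4, with holes 3 and 5 visible either side of it. The bar lies where a flat bar should, and the arm is clear.

```bash
python3 -c "
from bench import arm
print(arm.finish_job())"
```

```text
the job is handed in; nothing more can be done
None
```

The hatch is propped open on the second hole from the knob, and I let go and handed the job in at about 25 s. The final wrist view shows the pin standing in that hole, and I pressed the bar down with about 3 N; no verdict came back.

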